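# Unhook two linked blood-bag hooks and start the drying tray

## Robot

A 6-joint arm with a two-finger parallel gripper is mounted at the origin on a cart in front of the work surface, level with it; the furniture and walls round the work are solid. World frame = base frame: x ahead of the robot, y to its left, z up, the work surface at z = 0. Lengths are in m, angles in rad, forces in N, time in s.
With the tool pointing down it reaches from about 0.35 to 0.775 m from the base axis. Payload 7.3 kg.
Tool frame: the origin (TCP) lies midway between the tips of the shut fingers; the grasp point (between the pads) lies 19 mm behind it; z points along the fingers, y is the direction in which the jaws open and shut (so a half turn about z gives the same grasp; the last joint's range is limited). The gripper opens to 92 mm and grips with 3 to 60 N. Pads are 19 mm wide; open, the fingers measure 130 mm over their backs; the gripper's body (75 mm by 190 mm) begins 47 mm behind the grasp point.
Start: joints at [1.088, 0.342, 1.524, -0, 1.275, -0.146], TCP at [0.173, 0.496, 0.227] pointing down, gripper open.
Joint ranges: [-2.53, 2.53], [-0.77, 2.02], [0.04, 2.7], [-1, 4.14], [0.28, 2.66], [-3.11, 3.11]. Speed limits (rad/s): [2.57, 2.57, 3.14, 3.14, 3.14, 3.14].

## Interface

Orientations are given as [roll, pitch, yaw] about the fixed x, y, z axes, in that order (R = Rz(yaw) Ry(pitch) Rx(roll)).
In Python, from cell import robot, imaging gives the robot as it stands. The module is installed in compiled form; this text tells all that it offers.
- The arm moves only by the tool send_rows, never from a script. Its argument "plan" is a list of rows, each a list of 3 entries, a list of its own where there are three numbers: the shift along the world's x, y, z in m, then the turn, a rotation vector about the world's x, y, z in rad, then the closure in counts, from 0 (fully open) to 255 (shut). A call has 1 to 20 rows; each row shifts and turns the commanded pose from where the row before left it; what a row does not reach is not made up. A row lasts 1/10 s, in which the tool goes at most 50 mm and 8.59 degrees, less where a joint would pass 70% of its speed; a pose out of reach is approached as far as the arm can. A call is refused whole if a number of a shift passes 0.05 or a number of a turn 0.15, either way. A call with a gripper value outside its range is refused whole. The fingers move at their own pace and stop on an object; "newtons" is the grip in N (left out, the last holds). Time passes only in rows, so rows that do not move let the fingers close. It gives the time, the measured TCP pose, the force and the opening at its end, in the units of the state.
- robot.observe(): the state, without advancing time (a new reading comes with each control period).
- imaging.read_camera(name): name is "scene" or "side" or "wrist"; returns a dict with "pixels" (420x560x3 uint8, red, green, blue), "fx", "fy", "cx", "cy" (pixels), "world_from_camera" (4x4, takes a point from camera to world coordinates). Camera axes: x right, y down, z forward; pixel columns grow to the right and rows downward; lengths in m; the calibration is good to about 2 mm. A picture is of the moment at which its call begins. There is no depth.
- robot.hand_in(): hands the job in, once; it reports no verdict.
The state is a dict: "time": time; "qpos": joint angles; "qvel": joint speeds; "joint_efforts": joint torques, N m; "tool_pos": TCP position; "tool_rot": TCP orientation; "contact_force": force on the tool from outside, world axes, zero at the start; "torque": the same for the moment, N m; "opening": finger opening in m.
Only numpy, scipy, OpenCV 4.12 (cv2) and the standard library are available. Lean on these libraries where they do the work, as an engineer would, in place of code of your own. Each camera call takes 0.05 s, during which the arm holds its last target.

## Task

The two steel S-hooks for hanging blood bags have come out of the wash hooked together. Unhook them and lay one flat on the floor of each half of the drying tray's basket, lowering them in rather than dropping them from a height, then turn the tray's dial to the green dot so that it starts drying them. Leave everything else on the bench as it stands.

Things in the scene. Friction and masses are not known exactly. Their poses are not given: they have to be found in the camera images.
- hook_blue: Flat S-hook of polished steel wire, ribbed blue grip. 100 mm along x, 66 mm along y, 6 mm wire. Origin: middle of the grip; x along the straight shank (wire y = 0 to x = +-32), z normal to the S. Grip: x -20 to 20, 15 mm wide (y), 14 mm thick (z); take it across y. 48 to 78 g. Starts on the mat tilted about 15 degrees, origin about 12 mm up, its +x bend linked into the -x bend of the orange one.
- hook_orange: The same S-hook with an orange grip. 100 mm along x, 66 mm along y, 6 mm wire. Origin: middle of the grip; x along the straight shank (wire y = 0 to x = +-32), z normal to the S. Grip: x -20 to 20, 15 mm wide (y), 14 mm thick (z); take it across y. 48 to 78 g. Its -x bend is linked into the blue one's +x bend. Lift one and the other hangs from its bend, lowest point about 95 mm under the held wire.
- blue_bend (a point): Centre of the blue hook's linked bend, (32, -15, 0) mm in its frame: the wire goes round it with a 15 mm centreline radius from (32, 0) through (47, -15) to the tip (200 degrees). Mouth between tip and shank 23 mm clear, opening towards -x. Axes as the hook's. Its other end is the same turned half round about z.
- orange_bend (a point): Centre of the orange hook's linked bend, (-32, 15, 0) mm in its frame: the wire goes round it from (-32, 0) through (-47, 15) to the tip; mouth opens towards +x. Otherwise as the blue one's.
- blue_tip (a point): Free wire end of the blue hook's linked bend, (27, -29, 0) mm in its frame. Wire slides freely on wire that slopes over 15 to 20 degrees. Held level, the pair stays linked. To unhook while holding the blue one: tilt its -y side 35 to 40 degrees down (the orange one slides round the bend), then turn that tilt round towards its -x side: it slides off over this tip.
- orange_tip (a point): Free wire end of the orange hook's linked bend, (-27, 29, 0) mm in its frame. If the orange hook is the one held, tilt its +y side down, then turn the tilt round towards its +x side, and the blue one slides off over this tip.
- mat: Thin blue drip mat lying flat on the worktop, 190 (x) x 170 (y) x 3 mm, fixed; origin at the middle of its underside.
- dryer: Low white bench drying tray, 195 (x) x 350 (y) x 90 mm high, fixed; origin under its middle. Open steel basket with perforated floor 40 mm up, inside 161 mm along x, y from -73 to 163, split by a thin divider at y = 45 (top 86 mm up) into two halves 161 x 115 mm; rim 93 mm above the worktop. The level control deck with the dial, 90 mm high, is at its -y end.
- left_floor (a point): Middle of the floor of the basket's left (+y) half, on its surface, 40 mm above the worktop; axes as the drying tray's.
- right_floor (a point): Middle of the floor of the basket's right (-y) half, on its surface; axes as the drying tray's.
- dial (a joint): Angle of the dial in rad, growing clockwise seen from above, 0 to 2.618. Spring detents every 25 degrees (0.436 rad) from 0; the fourth, at 1.309, is the green dot (straight away from the robot, towards the tray's +x); the others have black ticks. It starts at the first or second position and takes less than 0.1 N m to turn.
- dial_grip (a point): On the dial's vertical axis, on its black bar grip, 10 mm below the bar's top and 23 mm above the deck. The bar is 40 mm long, 10 mm wide and 27 mm high, standing on a 43 mm skirt 6 mm high. x of this point points along the bar to the white pointer line's end: at joint value q it stands at (1.309 - q) rad counterclockwise from the tray's x.
- vial_a: Small white dropper vial with a magenta cap, 23 x 57 mm, loose bystander; origin under its middle.
- reagent: Yellow bottle with a white cap, 40 x 85 mm, loose bystander; origin under its middle.
- carton: White reagent carton with a coloured side, 55 x 105 x 38 mm, lying behind the drying tray, loose bystander; origin under its middle.
- bench_timer: White bench timer, 58 x 68 x 18 mm, between the drying tray and the robot at the right, loose bystander; origin under its middle.
- stapler: Blue stapler, 33 x 130 x 43 mm, behind the tray at the right, loose bystander; origin under its middle.
- wash_bottle: White wash bottle with a blue cap, 87 x 58 x 168 mm, behind the mat, loose bystander; origin under its middle.

How it is judged:
On the way, in this order (a step that is already met when the one before it is completed fails the run):
1. the hooks are apart, one lying flat on the floor of each half of the basket ((((x of hook_blue in the frame of left_floor between -0.06 and 0.06 m and y of hook_blue in the frame of left_floor between -0.045 and 0.045 m and z of hook_blue in the frame of left_floor between 0 and 0.016 m and (angle between hook_blue's own z axis and vertical below 0.3 rad or angle between hook_blue's own z axis and vertical above 2.84 rad)) and (x of hook_orange in the frame of right_floor between -0.06 and 0.06 m and y of hook_orange in the frame of right_floor between -0.045 and 0.045 m and z of hook_orange in the frame of right_floor between 0 and 0.016 m and (angle between hook_orange's own z axis and vertical below 0.3 rad or angle between hook_orange's own z axis and vertical above 2.84 rad))) or ((x of hook_orange in the frame of left_floor between -0.06 and 0.06 m and y of hook_orange in the frame of left_floor between -0.045 and 0.045 m and z of hook_orange in the frame of left_floor between 0 and 0.016 m and (angle between hook_orange's own z axis and vertical below 0.3 rad or angle between hook_orange's own z axis and vertical above 2.84 rad)) and (x of hook_blue in the frame of right_floor between -0.06 and 0.06 m and y of hook_blue in the frame of right_floor between -0.045 and 0.045 m and z of hook_blue in the frame of right_floor between 0 and 0.016 m and (angle between hook_blue's own z axis and vertical below 0.3 rad or angle between hook_blue's own z axis and vertical above 2.84 rad))))), for 0.3 s.
2. the dial stands at the green dot (value of joint dial between 1.189 and 1.429 rad), for 0.2 s.
At the end, for the whole second after the job is handed in: One hook in each half of the basket (either way round): its centre within 60 mm (depth) and 45 mm (width) of the middle of the floor and under 16 mm above it, tilted under 0.3 rad either face up, at rest; the dial within 0.12 rad of 1.309 (green dot) (all of step 2 and (((x of hook_blue in the frame of left_floor between -0.06 and 0.06 m and y of hook_blue in the frame of left_floor between -0.045 and 0.045 m and z of hook_blue in the frame of left_floor between 0 and 0.016 m and (angle between hook_blue's own z axis and vertical below 0.3 rad or angle between hook_blue's own z axis and vertical above 2.84 rad)) and (x of hook_orange in the frame of right_floor between -0.06 and 0.06 m and y of hook_orange in the frame of right_floor between -0.045 and 0.045 m and z of hook_orange in the frame of right_floor between 0 and 0.016 m and (angle between hook_orange's own z axis and vertical below 0.3 rad or angle between hook_orange's own z axis and vertical above 2.84 rad))) or ((x of hook_orange in the frame of left_floor between -0.06 and 0.06 m and y of hook_orange in the frame of left_floor between -0.045 and 0.045 m and z of hook_orange in the frame of left_floor between 0 and 0.016 m and (angle between hook_orange's own z axis and vertical below 0.3 rad or angle between hook_orange's own z axis and vertical above 2.84 rad)) and (x of hook_blue in the frame of right_floor between -0.06 and 0.06 m and y of hook_blue in the frame of right_floor between -0.045 and 0.045 m and z of hook_blue in the frame of right_floor between 0 and 0.016 m and (angle between hook_blue's own z axis and vertical below 0.3 rad or angle between hook_blue's own z axis and vertical above 2.84 rad)))) and linear speed of each of hook_blue, hook_orange below 0.02 m/s); the robot touches nothing.
It fails at once if a hook is dropped from a height or flung (faster than 1.7 m/s) (linear speed of any of hook_blue, hook_orange above 1.7 m/s).
It fails at once if another thing on the bench is pushed more than 30 mm or knocked over (distance of any of vial_a, reagent, carton, bench_timer, stapler, wash_bottle from where it was at the start of the episode above 0.03 m or angle between any of vial_a, reagent, carton, bench_timer, stapler, wash_bottle's own z axis and vertical above 0.6 rad).
It also fails if it takes over 61 s, if anything falls off the work surface, if the arm or the gripper's body presses on something with over 40 N, if the wrist force passes 120 N, or if a joint passes its speed limit or range.

## Working session

There is one attempt and no reset: what is moved stays moved. The work goes in short steps, Python scripts to look and compute and a tool call to move; the robot and the scene stay as the last step left them, time stands still between calls to the robot, and variables do not carry over. Pictures are saved under pics/ and viewed, and the job is handed in when it is done.

Besides the shell and the picture viewer there is one more tool, called after "Emit:" by a JSON object that holds its "method" and its "body". send_rows: Moves the arm, as the interface text tells. Its arguments: {"type":"object","properties":{"plan":{"type":"array"},"newtons":{"type":"number"}},"required":["plan"]}

```bash
mkdir -p pics
cat > h.py <<'E'
import numpy as np, cv2
from cell import robot, imaging
def snap(n,f=None):
    c=imaging.read_camera(n)
    if f: cv2.imwrite('pics/'+f,c['pixels'][:,:,::-1])
    return c
def ray(c,u,v):
    T=np.array(c['world_from_camera']); d=T[:3,:3]@np.array([(u-c['cx'])/c['fx'],(v-c['cy'])/c['fy'],1]); return T[:3,3],d
def onz(c,u,v,z):
    o,d=ray(c,u,v); return o+d*(z-o[2])/d[2]
def proj(c,p):
    T=np.array(c['world_from_camera']); q=T[:3,:3].T@(np.array(p)-T[:3,3]); return c['fx']*q[0]/q[2]+c['cx'],c['fy']*q[1]/q[2]+c['cy']
def tri(c1,p1,c2,p2):
    o1,d1=ray(c1,*p1);o2,d2=ray(c2,*p2);d1/=np.linalg.norm(d1);d2/=np.linalg.norm(d2)
    s=np.linalg.lstsq(np.c_[d1,-d2],o2-o1,rcond=None)[0]; a=o1+s[0]*d1;b=o2+s[1]*d2
    return (a+b)/2,np.linalg.norm(a-b)
E
python3 - <<'E'
from h import *
for n in ['scene','side','wrist']:
    c=snap(n,n+'0.png'); print(n,c['fx'],np.round(c['world_from_camera'],3).tolist())
print(robot.observe())
E
```

```text
scene 457.58809001199427 [[0.631, -0.306, 0.713, -0.302], [-0.775, -0.278, 0.567, -0.659], [0.025, -0.91, -0.413, 0.597], [0.0, 0.0, 0.0, 1.0]]
side 515.2453635357339 [[-0.893, -0.176, 0.414, 0.031], [-0.45, 0.315, -0.836, 1.024], [0.017, -0.933, -0.361, 0.522], [0.0, 0.0, 0.0, 1.0]]
wrist 367.81667091744663 [[0.33, 0.915, 0.233, 0.111], [0.944, -0.319, -0.083, 0.518], [-0.001, 0.247, -0.969, 0.384], [0.0, 0.0, 0.0, 1.0]]
{'time': 0.15, 'qpos': array([ 1.08801842e+00,  3.42569403e-01,  1.52477660e+00, -1.51462816e-05,
        1.27543614e+00, -1.45996931e-01]), 'qvel': array([-8.24671465e-04, -3.92850026e-05, -3.43845128e-03, -1.17216262e-03,
       -1.51187019e-04,  7.27541227e-04]), 'joint_efforts': array([ 1.29903368e-03, -4.31472695e+01, -2.44352925e+01,  7.17124483e-02,
        5.36529953e-02, -7.37557957e-05]), 'tool_pos': array([0.17332397, 0.49523794, 0.22620846]), 'tool_rot': array([-3.14041371e+00, -1.58714907e-04,  2.80481601e+00]), 'contact_force': array([ 0.30216957, -0.03233949, -0.90749877]), 'torque': array([-0.01022011, -0.0812082 , -0.01669276]), 'opening': 0.09183392230213762}
```

View pics/scene0.png

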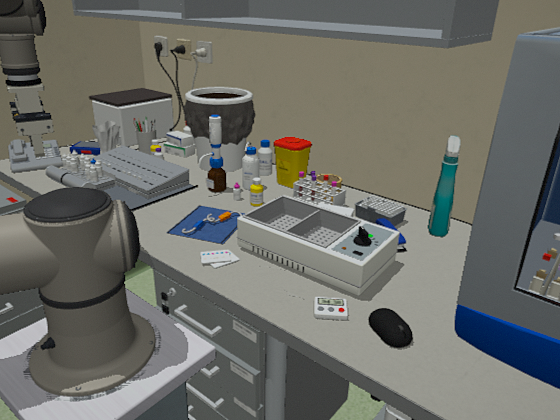

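View pics/side0.png

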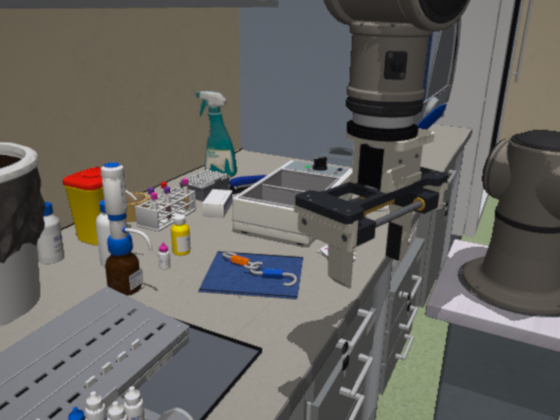

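View pics/wrist0.png

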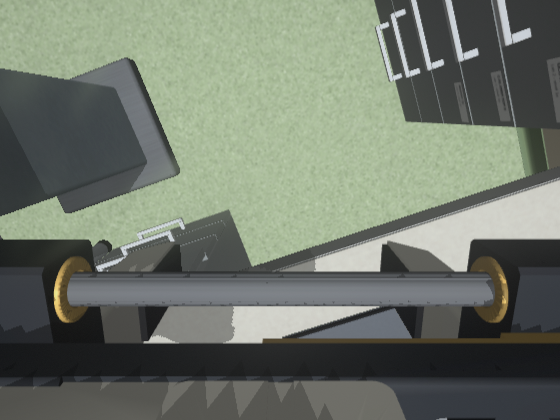

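The scene view shows the blue grip near (203,222), the orange near (224,216) and the tray centre near (320,240). In the side view the orange grip is at (239,260) and the blue at (274,273). I'll zoom in on both and measure.

Run:
```python
from h import *
S=snap('scene');D=snap('side')
def z(c,x0,y0,w,h,k): return cv2.resize(c['pixels'][y0:y0+h,x0:x0+w,::-1],None,fx=k,fy=k,interpolation=cv2.INTER_CUBIC)
cv2.imwrite('pics/za.png',z(S,160,190,100,70,8)); cv2.imwrite('pics/zb.png',z(D,195,235,120,70,6.5)); cv2.imwrite('pics/zc.png',z(S,230,180,180,120,4.4))
def cen(c,col,box):
    x0,y0,x1,y1=box; im=cv2.cvtColor(c['pixels'],cv2.COLOR_RGB2HSV)
    lo,hi=((5,150,120),(20,255,255)) if col=='o' else ((100,200,150),(118,255,255))
    m=cv2.inRange(im,lo,hi); mm=np.zeros_like(m); mm[y0:y1,x0:x1]=m[y0:y1,x0:x1]
    ys,xs=np.nonzero(mm); mu=np.array([xs.mean(),ys.mean()]); w,v=np.linalg.eigh(np.cov(np.c_[xs,ys].T)); return mu,v[:,1],len(xs),np.sqrt(w)
for col in 'ob':
    a=cen(S,col,(160,195,255,250)); b=cen(D,col,(195,240,310,300)); print(col,a,b); print(tri(S,a[0],D,b[0]))
```

```text
o (array([224.20408163, 215.26530612]), array([-0.88801401,  0.45981639]), 49, array([1.31829509, 3.34816776])) (array([239.00819672, 259.69672131]), array([-0.96944765, -0.2452983 ]), 122, array([2.06608146, 4.86534268]))
(array([0.52739843, 0.20208922, 0.01325638]), np.float64(0.0018578232438746572))
b (array([197.52380952, 223.04761905]), array([-0.79176798,  0.61082196]), 21, array([0.68879833, 2.61439872])) (array([272.12048193, 271.08433735]), array([-0.99872625, -0.05045671]), 83, array([1.32125003, 5.19152368]))
(array([0.44084151, 0.21806704, 0.01633636]), np.float64(0.00012004080794485247))
```

View pics/za.png

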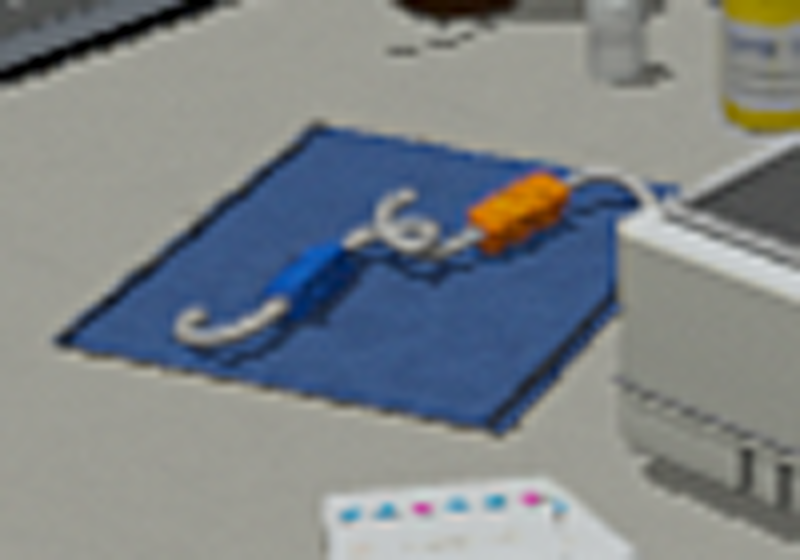

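View pics/zb.png

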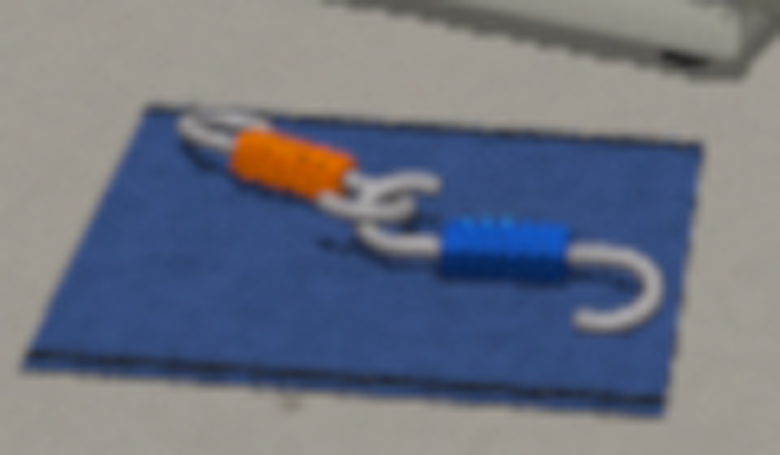

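View pics/zc.png

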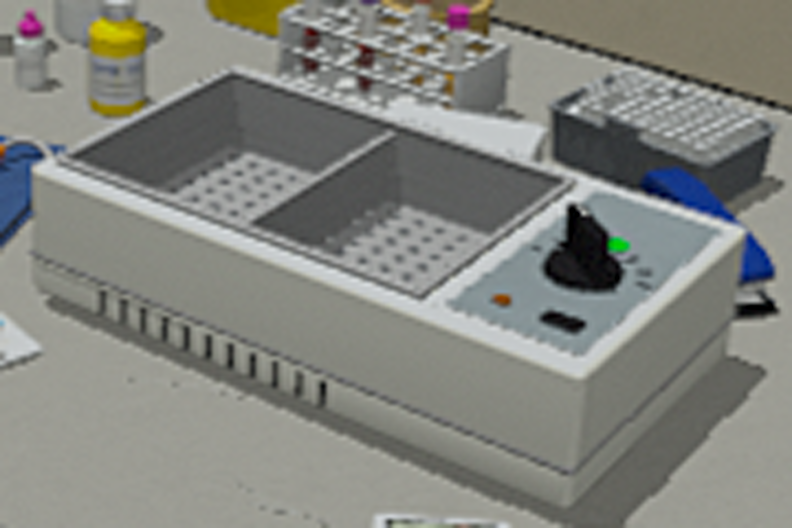

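Run:
```python
from h import *
S=snap('scene');D=snap('side')
a=lambda u,v:(160+u/8-.44,190+v/8-.44); b=lambda u,v:(195+u/6.5-.42,235+v/6.5-.42); c=lambda u,v:(230+u/4.4-.4,180+v/4.4-.4)
r=lambda x:np.round(x,4)
for n,p,q in [('blue c',(313,280),(506,250)),('orange c',(518,212),(293,163)),('blue -x end grip',(277,297),(567,249)),('blue +x end',(350,258),(444,249)),('or -x end',(478,230),(347,175)),('or +x',(562,190),(240,152)),('blue free far',(190,322),(655,275)),('bluetip',(405,192),(435,183)),('blue freetip',(203,315),(580,320))]:
    x,e=tri(S,a(*p),D,b(*q)); print(n,r(x),r(e))
for n,p in [('mat l',(62,340)),('mat t',(318,125)),('mat bot',(500,430)),]:
    print(n,r(onz(S,*a(*p),.003)))
# tray corners z .09 outer rim: left(near), top(far left), right-far, near-right
for n,p,z in [('L',(38,167),.091),('far-left',(235,68),.091),('far-right',(745,232),.091),('near-right',(582,375),.091),('dial top',(588,215),.107),('green',(619,245),.09),('skirt',(583,266),.094),('divfar',(395,135),.086),('divnear',(255,222),.086),('in far right',(577,180),.09),('in near right',(420,295),.09),('in near L',(72,155),.09)]:
    print(n,r(onz(S,*c(*p),z)))
for n,u,v in [('vial',237,199),('reagent',257,204),('brown bottle',216,190),('timer',331,308)]: print(n,r(onz(S,u,v,0)))
```

```text
blue c [0.4419 0.2156 0.0112] 0.0019
orange c [0.5265 0.2004 0.0122] 0.0006
blue -x end grip [0.4227 0.2115 0.0141] 0.0006
blue +x end [0.462  0.2199 0.0096] 0.0044
or -x end [0.5065 0.2001 0.0126] 0.0002
or +x [0.5475 0.2    0.0121] 0.0036
blue free far [0.39   0.2171 0.0161] 0.0009
bluetip [0.4746 0.2085 0.0292] 0.0153
blue freetip [0.4076 0.2333 0.0051] 0.0013
mat l [0.3677 0.2584 0.003 ]
mat t [0.5422 0.3248 0.003 ]
mat bot [0.4227 0.1037 0.003 ]
L [0.4325 0.0534 0.091 ]
far-left [0.617  0.0587 0.091 ]
far-right [ 0.6297 -0.2835  0.091 ]
near-right [ 0.444  -0.2896  0.091 ]
dial top [ 0.5619 -0.224   0.107 ]
green [ 0.5725 -0.2386  0.09  ]
skirt [ 0.5327 -0.2391  0.094 ]
divfar [ 0.6124 -0.0672  0.086 ]
divnear [ 0.4697 -0.0733  0.086 ]
in far right [ 0.6255 -0.1827  0.09  ]
in near right [ 0.4575 -0.1888  0.09  ]
in near L [0.4581 0.0511 0.09  ]
vial [0.6583 0.2767 0.    ]
reagent [0.6725 0.204  0.    ]
brown bottle [0.6644 0.3792 0.    ]
timer [ 0.3852 -0.2596  0.    ]
```

Emit:
{"method": "send_rows", "body": {"plan": [[[0.033, -0.035, -0.01], [0, 0, 0.068], 100], [[0.034, -0.035, -0.015], [0, 0, 0.068], 144], [[0.034, -0.035, -0.015], [0, 0, 0.068], 144], [[0.034, -0.035, -0.015], [0, 0, 0.068], 144], [[0.034, -0.035, -0.015], [0, 0, 0.068], 144], [[0.034, -0.035, -0.015], [0, 0, 0.068], 144], [[0.034, -0.035, -0.01], [0, 0, 0.068], 144], [[0.032, -0.035, -0.01], [0, 0, 0.068], 144], [[0, 0, 0], [0, 0, 0], 144], [[0, 0, 0], [0, 0, 0], 144]], "newtons": 20}}

```text
time: 1.35
tool_pos: [0.4392, 0.2183, 0.1229]
tool_rot: [3.141, -0.001, -2.938]
contact_force: [-0.2, 0.9, 0.5]
opening: 0.04
```

Run:
```python
from h import *
for n in ['scene','side','wrist']: snap(n,n+'1.png')
```

```text
(no output)
```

View pics/wrist1.png

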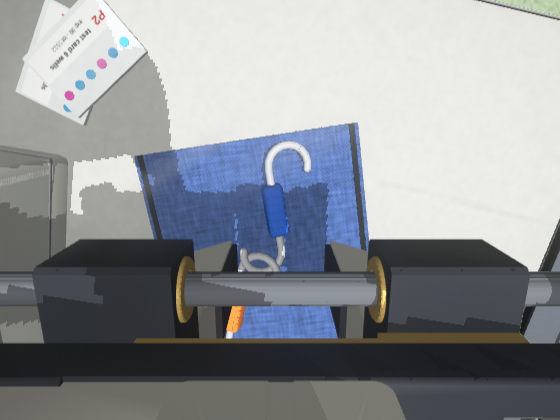

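View pics/side1.png

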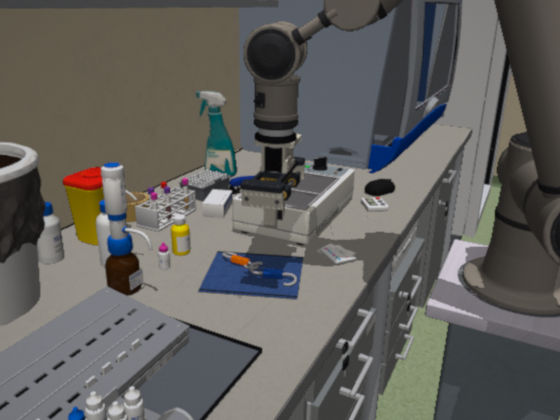

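The wrist view shows the blue grip running from (270,186) to (281,236), with its free bend above it and the orange below (235,320). I'll use this view to refine its position and yaw.

Run:
```python
from h import *
W=snap('wrist')
im=W['pixels'];hsv=cv2.cvtColor(im,cv2.COLOR_RGB2HSV)
m=cv2.inRange(hsv,(105,190,60),(120,255,255)); n,l,s,c=cv2.connectedComponentsWithStats(m)
for i in range(1,n):
    if s[i,4]>60: print(s[i],c[i])
m2=np.zeros_like(m);m2[180:242,255:295]=m[180:242,255:295]
ys,xs=np.nonzero(m2); r=cv2.minAreaRect(np.c_[xs,ys].astype(np.float32)); print(r)
a=onz(W,269.5,187,.014);b=onz(W,281,236,.014);print(a,b,(a+b)/2,np.arctan2(*(b-a)[[1,0]]))
print(onz(W,*r[0],.014)); print(robot.observe()['tool_pos'],robot.observe()['tool_rot'])
for p in [(137,157),(357,123)]: print(onz(W,*p,.003))
```

```text
((0.0, 0.0), (0.0, 0.0), 0.0)
[0.42590195 0.21008184 0.014     ] [0.46135398 0.22628073 0.014     ] [0.44362796 0.21818128 0.014     ] 0.428597106914041
[0.34057436 0.01272906 0.014     ]
[0.43822921 0.22029327 0.12366879] [ 3.14127314e+00  4.37979737e-04 -2.93264853e+00]
[0.42621701 0.10801398 0.003     ]
[0.36775684 0.26364221 0.003     ]
```

Run:
```python
from h import *
W=snap('wrist');im=W['pixels']
print(im[210,275],im[210,300],im[160,200])
cv2.imwrite('pics/zw.png',cv2.resize(im[130:290,210:350,::-1],None,fx=3.7,fy=3.7,interpolation=cv2.INTER_CUBIC))
b=im.astype(int); m=((b[:,:,2]-b[:,:,0]>90)&(b[:,:,0]<45)).astype(np.uint8); m[:170]=0;m[245:]=0;m[:,:250]=0;m[:,300:]=0
n,l,s,c=cv2.connectedComponentsWithStats(m)
for i in range(1,n):
    if s[i,4]>60: 
        ys,xs=np.nonzero(l==i); print(s[i],c[i],cv2.minAreaRect(np.c_[xs,ys].astype(np.float32)))
```

```text
[ 51  91 178] [ 65  86 129] [121 152 220]
```

View pics/zw.png

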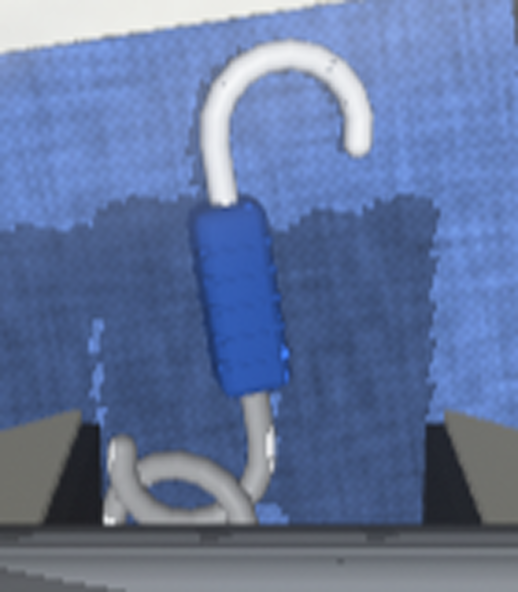

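Run:
```python
from h import *
W=snap('wrist');S=snap('scene');D=snap('side')
a=onz(W,270.6,184.5,.013);b=onz(W,279.3,236.2,.013);print(a,b,(a+b)/2,np.arctan2(*(b-a)[[1,0]]))
T=np.array(W['world_from_camera']);print(np.round(T,3))
for yaw in (.2,.4):
  c=np.array([.4436,.2182,.013]);x=np.array([np.cos(yaw),np.sin(yaw),0])*.02
  for C in (S,D,W): print(yaw,[np.round(proj(C,p),1).tolist() for p in (c-x,c,c+x)])
```

```text
[0.42419785 0.21064419 0.013     ] [0.4622243  0.22528023 0.013     ] [0.44321108 0.21796221 0.013     ] 0.36741392156348585
[[-0.208  0.948  0.242  0.374]
 [ 0.978  0.202  0.052  0.207]
 [ 0.     0.248 -0.969  0.281]
 [ 0.     0.     0.     1.   ]]
0.2 [[193.9, 226.7], [198.3, 223.8], [202.6, 221.0]]
0.2 [[280.5, 273.7], [270.8, 272.2], [261.2, 270.8]]
0.2 [[275.4, 185.2], [275.2, 211.4], [275.1, 236.6]]
0.4 [[195.1, 226.9], [198.3, 223.8], [201.4, 220.7]]
0.4 [[280.8, 272.7], [270.8, 272.2], [260.8, 271.8]]
0.4 [[270.0, 185.7], [275.2, 211.4], [280.3, 236.1]]
```

Emit:
{"method": "send_rows", "body": {"plan": [[[0.003, -0.001, -0.03], [0, 0, 0.09], 144], [[0.001, 0, -0.03], [0, 0, 0.08], 144], [[0, 0, -0.03], [0, 0, 0], 144], [[0, 0, 0], [0, 0, 0], 144], [[0, 0, 0], [0, 0, 0], 144]]}}

```text
time: 2.25
tool_pos: [0.4429, 0.2184, 0.0336]
tool_rot: [3.141, -0.001, -2.764]
contact_force: [-0.3, -0.5, 1.4]
opening: 0.04
```

Run:
```python
from h import *
for i in range(3): 
    o=robot.observe();print(o['tool_pos'],o['tool_rot'])
W=snap('wrist','w2.png')
o=robot.observe();print(o['tool_pos'],o['tool_rot'])
```

```text
[0.4428833  0.21838829 0.03361685] [ 3.14146102e+00 -6.56658858e-04 -2.76416707e+00]
[0.4428833  0.21838829 0.03361685] [ 3.14146102e+00 -6.56658858e-04 -2.76416707e+00]
[0.4428833  0.21838829 0.03361685] [ 3.14146102e+00 -6.56658858e-04 -2.76416707e+00]
[0.44359264 0.21855992 0.03440347] [ 3.14158194e+00  1.41824469e-03 -2.76423478e+00]
```

View pics/w2.png

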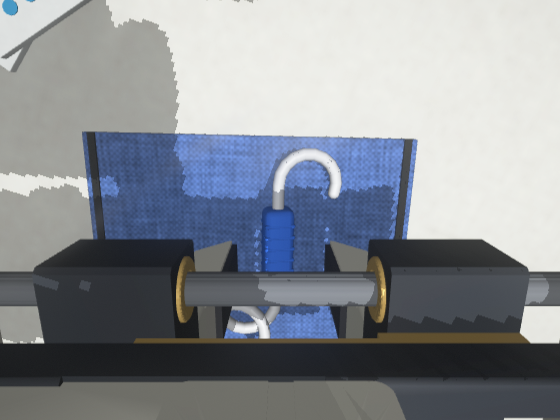

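Emit:
{"method": "send_rows", "body": {"plan": [[[0, 0, -0.015], [0, 0, 0], 144], [[0, 0, -0.012], [0, 0, 0], 144], [[0, 0, 0], [0, 0, 0], 144], [[0, 0, 0], [0, 0, 0], 200], [[0, 0, 0], [0, 0, 0], 255], [[0, 0, 0], [0, 0, 0], 255], [[0, 0, 0], [0, 0, 0], 255], [[0, 0, 0], [0, 0, 0], 255]], "newtons": 40}}

```text
time: 3.1
tool_pos: [0.4433, 0.2182, 0.0066]
tool_rot: [3.142, 0.001, -2.764]
contact_force: [0.3, -0.1, 0.7]
opening: 0.0151
```

Emit:
{"method": "send_rows", "body": {"plan": [[[0, 0, 0.01], [0, 0, 0], 255], [[0, 0, 0.02], [0, 0, 0], 255], [[0, 0, 0.02], [0, 0, 0], 255], [[0, 0, 0.02], [0, 0, 0], 255], [[0, 0, 0.02], [0, 0, 0], 255], [[0, 0, 0.02], [0, 0, 0], 255], [[0, 0, 0.02], [0, 0, 0], 255], [[0, 0, 0.01], [0, 0, 0], 255], [[0, 0, 0], [0, 0, 0], 255], [[0, 0, 0], [0, 0, 0], 255]]}}

```text
time: 4.1
tool_pos: [0.4426, 0.218, 0.1458]
tool_rot: [3.141, -0.001, -2.764]
contact_force: [-0.5, 0.5, -1.1]
opening: 0.0153
```

```bash
cat > v.py <<'E'
from h import *
import sys
t=sys.argv[1];c=proj
S=snap('scene');D=snap('side');W=snap('wrist')
p=robot.observe()['tool_pos']
def crop(c,s):
    u,v=proj(c,p);u=int(np.clip(u-s/2,0,560-s));v=int(np.clip(v-s/2,0,420-s));return cv2.resize(c['pixels'][v:v+s,u:u+s,::-1],(400,400),interpolation=cv2.INTER_CUBIC),(u,v)
a,oa=crop(S,100);b,ob=crop(D,130);print(oa,ob,'scales',4,400/130.)
cv2.imwrite('pics/v%s.png'%t,np.hstack([a,b]));cv2.imwrite('pics/vw%s.png'%t,W['pixels'][:,:,::-1])
o=robot.observe();print(o['time'],o['tool_pos'],o['tool_rot'],o['qpos'])
E
python3 v.py 3
```

```text
(145, 129) (207, 146) scales 4 3.076923076923077
4.25 [0.44236132 0.21792296 0.14526971] [ 3.14131587e+00 -2.17182953e-03 -2.76444550e+00] [ 3.02108546e-01  3.70649488e-01  1.72802426e+00  1.30849485e-04
  1.04510537e+00 -1.64590042e+00]
```

View pics/v3.png

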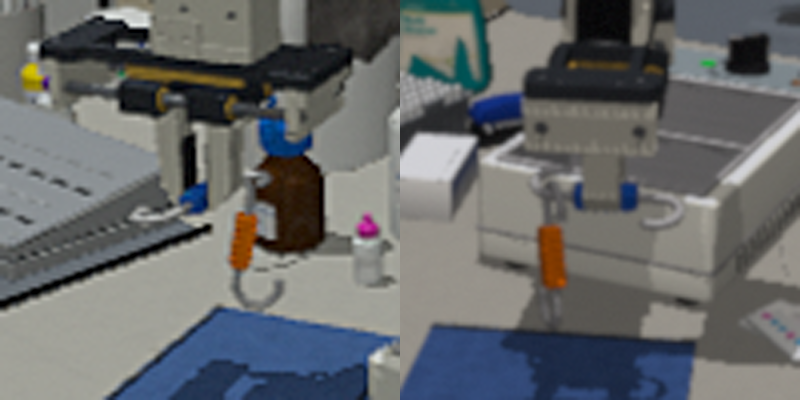

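View pics/vw3.png

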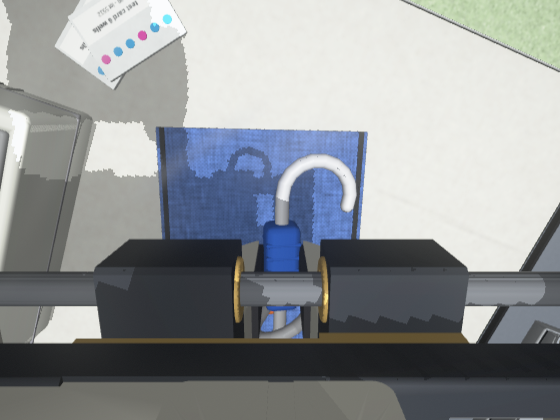

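Emit:
{"method": "send_rows", "body": {"plan": [[[0, 0, 0], [0.03, 0.012, 0], 255], [[0, 0, 0], [0.06, 0.024, 0], 255], [[0, 0, 0], [0.06, 0.024, 0], 255], [[0, 0, 0], [0.06, 0.024, 0], 255], [[0, 0, 0], [0.06, 0.024, 0], 255], [[0, 0, 0], [0.06, 0.024, 0], 255], [[0, 0, 0], [0.06, 0.024, 0], 255], [[0, 0, 0], [0.06, 0.024, 0], 255], [[0, 0, 0], [0.06, 0.024, 0], 255], [[0, 0, 0], [0.06, 0.024, 0], 255], [[0, 0, 0], [0.03, 0.012, 0], 255], [[0, 0, 0], [0.03, 0.012, 0], 255], [[0, 0, 0], [0, 0, 0], 255], [[0, 0, 0], [0, 0, 0], 255], [[0, 0, 0], [0, 0, 0], 255]]}}

```text
time: 5.75
tool_pos: [0.4429, 0.2184, 0.1465]
tool_rot: [2.464, -0.002, -2.763]
contact_force: [0.7, -0.2, -1.0]
opening: 0.0154
```

```bash
python3 v.py 4
```

```text
(145, 129) (206, 145) scales 4 3.076923076923077
5.9 [0.44289473 0.21842288 0.1465373 ] [ 2.46352561e+00 -1.52140983e-03 -2.76301329e+00] [-0.08395849  0.5025408   1.73857566  0.62046762  1.30400646 -2.32622055]
```

View pics/v4.png

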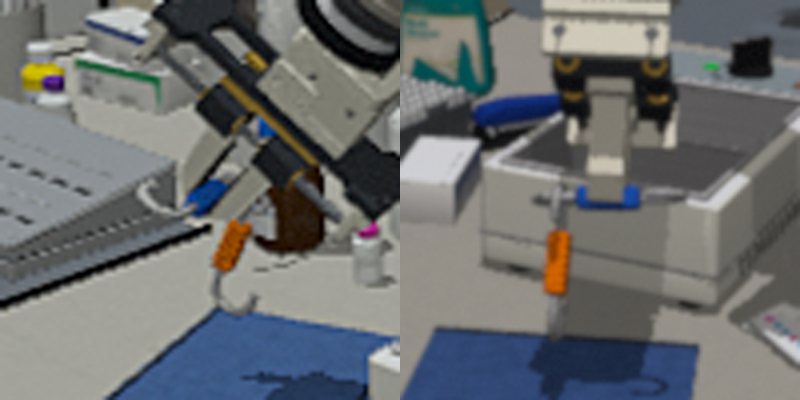

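View pics/vw4.png

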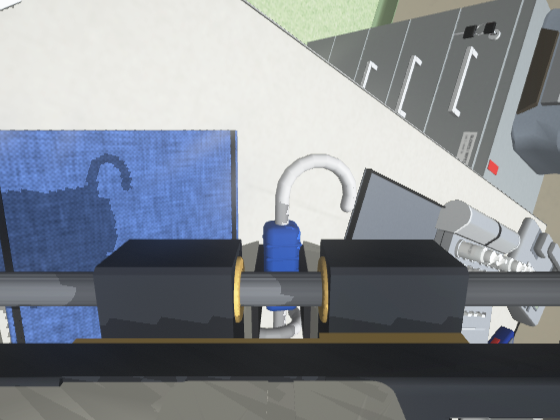

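Run:
```python
import numpy as np
from scipy.spatial.transform import Rotation as R
x=np.array([np.cos(.378),np.sin(.378),0]);y=np.array([-x[1],x[0],0])
f=lambda p:R.from_rotvec(.66*(np.cos(p)*x-np.sin(p)*y))
ps=np.radians(np.linspace(0,100,15))
for a,b in zip(ps,ps[1:]): print(np.round((f(b)*f(a).inv()).as_rotvec(),3))
```

```text
[ 0.024 -0.073 -0.026]
[ 0.015 -0.075 -0.026]
[ 0.005 -0.076 -0.026]
[-0.004 -0.076 -0.026]
[-0.014 -0.075 -0.026]
[-0.023 -0.073 -0.026]
[-0.032 -0.069 -0.026]
[-0.04  -0.065 -0.026]
[-0.048 -0.059 -0.026]
[-0.055 -0.053 -0.026]
[-0.061 -0.046 -0.026]
[-0.066 -0.038 -0.026]
[-0.071 -0.029 -0.026]
[-0.074 -0.02  -0.026]
```

Emit:
{"method": "send_rows", "body": {"plan": [[[0, 0, 0], [0.024, -0.073, -0.026], 255], [[0, 0, 0], [0.015, -0.075, -0.026], 255], [[0, 0, -0.002], [0.005, -0.076, -0.026], 255], [[0, 0, -0.003], [-0.004, -0.076, -0.026], 255], [[0, 0, -0.003], [-0.014, -0.075, -0.026], 255], [[0, 0, -0.004], [-0.023, -0.073, -0.026], 255], [[0, 0, -0.004], [-0.032, -0.069, -0.026], 255], [[0, 0, -0.004], [-0.04, -0.065, -0.026], 255], [[0, 0, -0.004], [-0.048, -0.059, -0.026], 255], [[0, 0, -0.004], [-0.055, -0.053, -0.026], 255], [[0, 0, -0.004], [-0.061, -0.046, -0.026], 255], [[0, 0, -0.003], [-0.066, -0.038, -0.026], 255], [[0, 0, -0.003], [-0.071, -0.029, -0.026], 255], [[0, 0, 0], [0, 0, 0], 255], [[0, 0, 0], [0, 0, 0], 255]]}}

```text
time: 7.4
tool_pos: [0.4518, 0.1926, 0.1469]
tool_rot: [3.057, 0.624, -2.766]
contact_force: [-0.1, 0.4, -1.7]
opening: 0.0155
```

```bash
python3 v.py 5
```

```text
(154, 130) (209, 140) scales 4 3.076923076923077
7.55 [0.45138055 0.19232044 0.14600843] [ 3.05680428  0.62134157 -2.76685387] [ 0.07953758  0.16777129  2.26428234  1.1052082   0.28330272 -2.90628668]
```

View pics/v5.png

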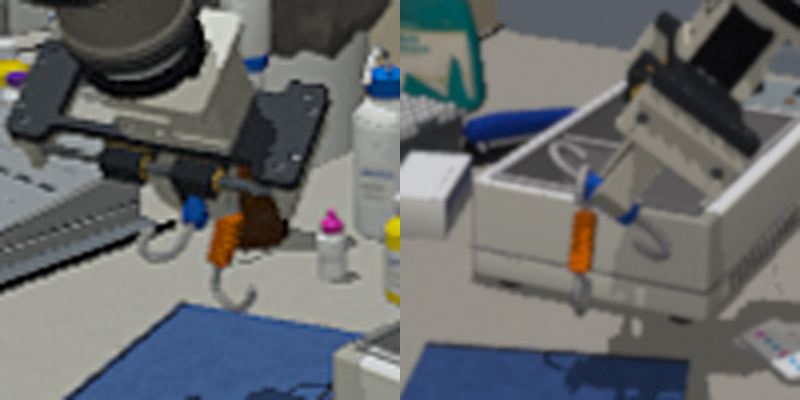

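View pics/vw5.png

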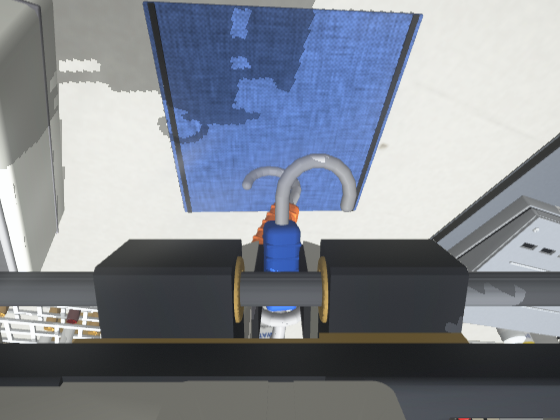

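Run:
```python
from h import *
D=snap('side');S=snap('scene')
cv2.imwrite('pics/z6.png',np.hstack([cv2.resize(D['pixels'][175:255,240:320,::-1],(640,640)[:2],interpolation=cv2.INTER_CUBIC)[:580,:400*1],cv2.resize(S['pixels'][165:215,175:225,::-1],(400,400),interpolation=cv2.INTER_CUBIC).repeat(1,0)[:580] if False else cv2.resize(S['pixels'][165:237,180:230,::-1],(400,580),interpolation=cv2.INTER_CUBIC)]))
```

```text
(no output)
```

View pics/z6.png

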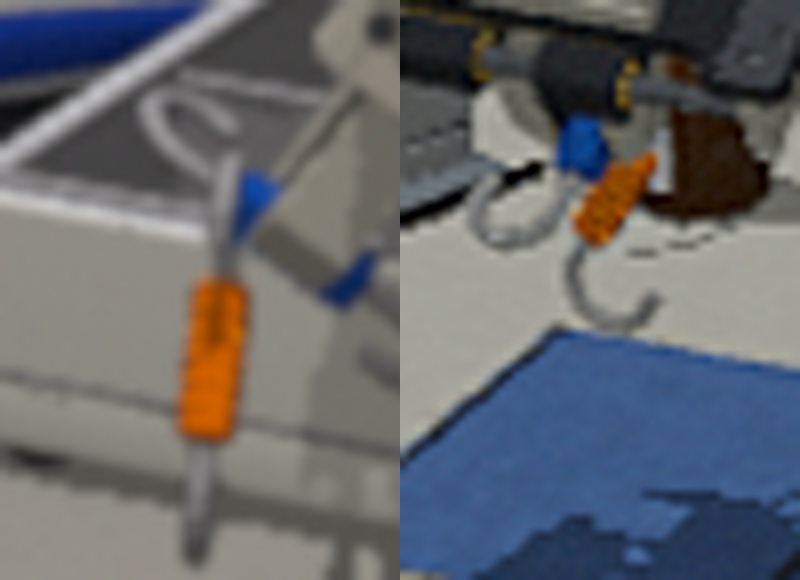

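Run:
```python
from h import *
from scipy.spatial.transform import Rotation as R
D=snap('side');S=snap('scene')
def hk(pos,rpy,p):
    T=R.from_euler('xyz',rpy); Rt=T.as_matrix() # tool
    # hook frame: x = -tool x? choose hook z = -tool z, hook x = tool x*s
    x=Rt[:,0]; 
    if x[0]<0: x=-x
    z=-Rt[:,2]; y=np.cross(z,x); c=np.array(pos)-.006*Rt[:,2]
    return c+(x*p[0]+y*p[1]+z*p[2])/1000
for nm,pos,rpy in [('v4',[.4429,.2184,.1465],[2.4635,-.0015,-2.763]),('v5',[.4514,.1923,.146],[3.0568,.6213,-2.767])]:
    for p in [(0,0,0),(32,0,0),(47,-15,0),(32,-30,0),(27,-29,0),(20,0,0),(-47,15,0)]:
        w=hk(pos,rpy,p);print(nm,p,np.round(w,3),np.round(proj(D,w),1),np.round(proj(S,w),1))
```

```text
v4 (0, 0, 0) [0.444 0.215 0.151] [272.1 207.5] [196.8 177.6]
v4 (32, 0, 0) [0.474 0.227 0.151] [255.4 206.7] [202.2 173.6]
v4 (47, -15, 0) [0.492 0.221 0.142] [248.5 208.6] [208.7 175.5]
v4 (32, -30, 0) [0.483 0.205 0.132] [257.  211.1] [210.4 181.2]
v4 (27, -29, 0) [0.478 0.204 0.133] [259.5 211.1] [209.3 181.6]
v4 (20, 0, 0) [0.463 0.222 0.151] [261.7 207. ] [200.2 175. ]
v4 (-47, 15, 0) [0.396 0.208 0.161] [296.6 206.3] [184.1 179.8]
v5 (0, 0, 0) [0.448 0.191 0.151] [276.  203.1] [204.3 179.6]
v5 (32, 0, 0) [0.473 0.2   0.169] [262.8 193.5] [208.3 169.7]
v5 (47, -15, 0) [0.49  0.191 0.177] [257.2 186.9] [215.4 166.1]
v5 (32, -30, 0) [0.485 0.173 0.167] [263.9 189.2] [218.9 171.7]
v5 (27, -29, 0) [0.481 0.172 0.165] [265.8 190.8] [217.9 173.1]
v5 (20, 0, 0) [0.463 0.197 0.163] [267.8 197.1] [206.8 173.3]
v5 (-47, 15, 0) [0.407 0.19  0.125] [295.1 219.6] [192.7 193.5]
```

Run:
```python
from scipy.spatial.transform import Rotation as R
import numpy as np
from h import robot
o=robot.observe();A=R.from_euler('xyz',o['tool_rot']);B=R.from_euler('xyz',[np.pi,0,-2.764])
print(o['tool_pos'],(B*A.inv()).as_rotvec())
```

```text
[0.45152077 0.19212595 0.14608914] [-0.30365511  0.54753105 -0.02406822]
```

Emit:
{"method": "send_rows", "body": {"plan": [[[0.004, 0.003, 0], [-0.038, 0.068, -0.003], 255], [[0.004, 0.003, 0], [-0.038, 0.068, -0.003], 255], [[0.004, 0.003, 0], [-0.038, 0.068, -0.003], 255], [[0.004, 0.003, 0], [-0.038, 0.068, -0.003], 255], [[0.004, 0.003, 0], [-0.038, 0.068, -0.003], 255], [[0.004, 0.003, 0], [-0.038, 0.068, -0.003], 255], [[0.004, 0.003, 0], [-0.038, 0.068, -0.003], 255], [[0.004, 0.003, 0], [-0.038, 0.068, -0.003], 255], [[0, 0, 0], [0, 0, 0], 255], [[0, 0, 0], [0, 0, 0], 255]]}}

```text
time: 8.75
tool_pos: [0.4775, 0.2191, 0.1458]
tool_rot: [3.11, 0.096, -2.756]
contact_force: [0.1, -0.4, -1.6]
opening: 0.0153
```

```bash
python3 v.py 7
```

```text
(155, 125) (191, 142) scales 4 3.076923076923077
8.9 [0.47689222 0.21849805 0.14628741] [ 3.11002684  0.09562071 -2.75700071] [ 0.25676577  0.37148119  1.7286372   0.05341421  0.95131285 -1.72918906]
```

View pics/v7.png

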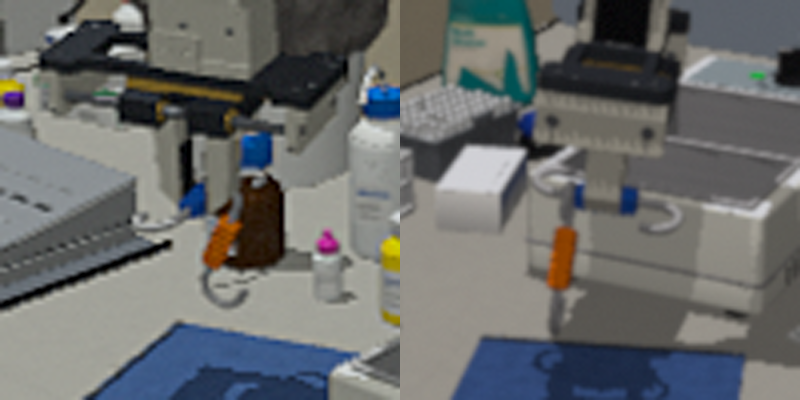

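```bash
cat > kin.py <<'E'
import numpy as np
from scipy.optimize import least_squares
from scipy.spatial.transform import Rotation as R
dat=[([1.0880,.34257,1.52478,0,1.27544,-.1460],[.17332,.49524,.22621],[-3.14041,-.00016,2.80482]),
([.30211,.37065,1.72802,.00013,1.04511,-1.64590],[.44236,.21792,.14527],[3.14132,-.00217,-2.76445]),
([-.08396,.50254,1.73858,.62047,1.30401,-2.32622],[.44289,.21842,.14654],[2.46353,-.00152,-2.76301]),
([.07954,.16777,2.26428,1.10521,.28330,-2.90629],[.45138,.19232,.14601],[3.05680,.62134,-2.76685]),
([.25677,.37148,1.72864,.05341,.95131,-1.72919],[.47689,.21850,.14629],[3.11003,.09562,-2.75700])]
Rz=lambda a:R.from_euler('z',a);Ry=lambda a:R.from_euler('y',a)
def fk(p,q):
    h,a2,a3,d6,off,e=p
    A=Rz(q[0]);B=A*Ry(q[1]);C=B*Ry(q[2]);F=C*Rz(q[3])*Ry(q[4])*Rz(q[5])
    t=np.array([0,0,h])+A.apply([0,off,0])+B.apply([0,0,a2])+C.apply([e,0,a3])+F.apply([0,0,d6])
    return t,F
E
cat > kfit.py <<'E'
from kin import *
for q,p,r in dat:
    t,F=fk([0]*6,q);T=R.from_euler('xyz',r);print(np.round((F.inv()*T).as_rotvec(),3))
def f(p):return np.concatenate([fk(p,q)[0]-x for q,x,_ in dat])
s=least_squares(f,[.2,.4,.4,.3,.07,0]);print(np.round(s.x,4),np.abs(s.fun).max())
E
python3 kfit.py
```

```text
[ 0.    -0.     1.571]
[0.    0.    1.571]
[0.    0.    1.571]
[-0.    -0.     1.571]
[-0.     0.     1.571]
[0.2229 0.5062 0.3796 0.3181 0.0764 0.0465] 6.261233056747972e-06
```

```bash
cat >> kin.py <<'E'
P=[0.2229,0.5062,0.3796,0.3181,0.0764,0.0465]
lo=np.array([-2.53,-.77,.04,-1,.28,-3.11]);hi=np.array([2.53,2.02,2.7,4.14,2.66,3.11])
def ik(pos,T,q0):
    def f(q):
        t,F=fk(P,q); return np.concatenate([(t-pos)*10,(T.inv()*F*Rz(np.pi/2)).as_rotvec()])
    s=least_squares(f,np.clip(q0,lo+1e-6,hi-1e-6),bounds=(lo,hi),xtol=1e-10); return s.x,np.abs(s.fun).max()
def hookT(psi,rv_h): # tool rot for hook yaw psi, tilt rotvec in hook axes (level frame)
    c=R.from_euler('z',psi); return c*R.from_rotvec(rv_h)*c.inv()*R.from_euler('xyz',[np.pi,0,psi-.378-2.764])
E
cat > plan.py <<'E'
from kin import *
t=.64
for x,y in [(.48,.22),(.53,.22),(.5,.3),(.47,.34),(.45,.36)]:
  for psi in (0.,.2,.378,.6,.8,1.0):
    q=np.array(dat[1][0]);out=[];ok=True
    q,e=ik([x,y,.16],hookT(psi,[0,0,0]),q)
    Q=[];E=[]
    for ph in np.radians(np.arange(-90,91,15)):
        q,e=ik([x,y,.16],hookT(psi,t*np.array([np.cos(ph),-np.sin(ph),0])),q);Q.append(q);E.append(e)
    Q=np.array(Q);E=np.array(E)
    print(x,y,psi,'bad',np.arange(-90,91,15)[E>.01],'j4',Q[:,3].min().round(2),Q[:,3].max().round(2),'j5min',Q[:,4].min().round(2),'j6',Q[:,5].min().round(2),'maxstep',np.abs(np.diff(Q,axis=0)).max().round(2))
E
python3 plan.py
```

```text
0.48 0.22 0.0 bad [75] j4 -0.93 1.01 j5min 0.28 j6 -2.38 maxstep 1.13
0.48 0.22 0.2 bad [75 90] j4 -0.45 1.01 j5min 0.28 j6 -2.58 maxstep 1.32
0.48 0.22 0.378 bad [90] j4 -0.04 1.0 j5min 0.28 j6 -2.74 maxstep 0.56
0.48 0.22 0.6 bad [] j4 -0.15 0.99 j5min 0.34 j6 -2.97 maxstep 0.23
0.48 0.22 0.8 bad [90] j4 -0.23 0.95 j5min 0.52 j6 -3.11 maxstep 0.22
0.48 0.22 1.0 bad [75 90] j4 -0.32 0.78 j5min 0.68 j6 -3.11 maxstep 0.21
0.53 0.22 0.0 bad [75] j4 -0.81 0.95 j5min 0.28 j6 -2.31 maxstep 0.89
0.53 0.22 0.2 bad [90] j4 -0.27 0.95 j5min 0.28 j6 -2.51 maxstep 1.06
0.53 0.22 0.378 bad [90] j4 -0.06 0.93 j5min 0.28 j6 -2.68 maxstep 0.46
0.53 0.22 0.6 bad [] j4 -0.17 0.94 j5min 0.37 j6 -2.91 maxstep 0.23
0.53 0.22 0.8 bad [] j4 -0.26 0.94 j5min 0.55 j6 -3.11 maxstep 0.22
0.53 0.22 1.0 bad [75 90] j4 -0.34 0.78 j5min 0.72 j6 -3.11 maxstep 0.21
0.5 0.3 0.0 bad [60 75] j4 -0.88 0.92 j5min 0.28 j6 -2.13 maxstep 1.06
0.5 0.3 0.2 bad [75] j4 -0.72 0.93 j5min 0.28 j6 -2.34 maxstep 0.96
0.5 0.3 0.378 bad [90] j4 -0.14 0.93 j5min 0.28 j6 -2.52 maxstep 0.96
0.5 0.3 0.6 bad [] j4 -0.1 0.93 j5min 0.28 j6
[... 292 characters left out ...]
47 0.34 0.378 bad [75 90] j4 -0.47 0.93 j5min 0.28 j6 -2.42 maxstep 1.09
0.47 0.34 0.6 bad [90] j4 -0.05 0.92 j5min 0.28 j6 -2.65 maxstep 0.5
0.47 0.34 0.8 bad [] j4 -0.15 0.93 j5min 0.35 j6 -2.86 maxstep 0.22
0.47 0.34 1.0 bad [] j4 -0.24 0.94 j5min 0.52 j6 -3.06 maxstep 0.22
0.45 0.36 0.0 bad [60] j4 -0.9 0.94 j5min 0.28 j6 -2.02 maxstep 0.95
0.45 0.36 0.2 bad [60 75] j4 -0.86 0.94 j5min 0.28 j6 -2.22 maxstep 1.08
0.45 0.36 0.378 bad [75 90] j4 -0.62 0.93 j5min 0.28 j6 -2.39 maxstep 1.07
0.45 0.36 0.6 bad [90] j4 -0.03 0.94 j5min 0.28 j6 -2.62 maxstep 0.68
0.45 0.36 0.8 bad [] j4 -0.13 0.94 j5min 0.31 j6 -2.82 maxstep 0.22
0.45 0.36 1.0 bad [] j4 -0.22 0.94 j5min 0.48 j6 -3.02 maxstep 0.22
```

Run:
```python
from kin import *
from h import robot
o=robot.observe();t=.64;psi=.75;pos=np.array([.48,.25,.15])
A=R.from_euler('xyz',o['tool_rot']);q=o['qpos']
B=hookT(psi,[0,t,0]); d=(B*A.inv()).as_rotvec();print(o['tool_pos'],'d1',d,np.linalg.norm(d))
for k in range(1,11):
    q2,e=ik(o['tool_pos']+(pos-o['tool_pos'])*k/10,R.from_rotvec(d*k/10)*A,q);m=np.abs(q2-q).max();q=q2
    if e>.005 or m>.2:print(k,e,m)
ph=np.radians(np.linspace(-90,90,25));f=lambda p:hookT(psi,t*np.array([np.cos(p),-np.sin(p),0]))
for a,b in zip(ph,ph[1:]):
    q2,e=ik(pos,f(b),q);print(np.degrees(b).round(),np.round((f(b)*f(a).inv()).as_rotvec(),3).tolist(),round(e,3),np.abs(q2-q).max().round(3));q=q2
print(q)
```

```text
[0.47689222 0.21849805 0.14628741] d1 [-0.42395682  0.6069727   0.35695413] 0.8219315659173584
-82.0 [0.061, 0.049, -0.026] 0.0 0.059
-75.0 [0.066, 0.041, -0.026] 0.0 0.061
-68.0 [0.071, 0.032, -0.026] 0.0 0.061
-60.0 [0.075, 0.022, -0.026] 0.0 0.061
-53.0 [0.077, 0.013, -0.026] 0.0 0.06
-45.0 [0.078, 0.002, -0.026] 0.0 0.058
-38.0 [0.078, -0.008, -0.026] 0.0 0.056
-30.0 [0.076, -0.018, -0.026] 0.0 0.054
-22.0 [0.073, -0.028, -0.026] 0.0 0.054
-15.0 [0.069, -0.037, -0.026] 0.0 0.06
-7.0 [0.063, -0.046, -0.026] 0.0 0.065
0.0 [0.057, -0.054, -0.026] 0.0 0.07
7.0 [0.049, -0.061, -0.026] 0.0 0.074
15.0 [0.041, -0.066, -0.026] 0.0 0.077
22.0 [0.032, -0.071, -0.026] 0.0 0.081
30.0 [0.022, -0.075, -0.026] 0.0 0.083
38.0 [0.013, -0.077, -0.026] 0.0 0.086
45.0 [0.002, -0.078, -0.026] 0.0 0.089
53.0 [-0.008, -0.078, -0.026] 0.0 0.093
60.0 [-0.018, -0.076, -0.026] 0.0 0.096
68.0 [-0.028, -0.073, -0.026] 0.0 0.1
75.0 [-0.037, -0.069, -0.026] 0.0 0.105
82.0 [-0.046, -0.063, -0.026] 0.0 0.11
90.0 [-0.054, -0.057, -0.026] 0.0 0.115
[ 0.12685567  0.25281906  2.13176111  1.05342162  0.41260912 -3.10822786]
```

Run:
```python
from kin import *
from h import robot
o=robot.observe();t=.64
for psi,pos in [(.65,[.48,.25,.15]),(.65,[.49,.26,.15]),(.7,[.48,.27,.15])]:
    pos=np.array(pos);A=R.from_euler('xyz',o['tool_rot']);q=o['qpos']
    B=hookT(psi,[0,t,0]); d=(B*A.inv()).as_rotvec();print(psi,'d1',d)
    for k in range(1,11): q,e=ik(o['tool_pos']+(pos-o['tool_pos'])*k/10,R.from_rotvec(d*k/10)*A,q)
    ph=np.radians(np.linspace(-90,90,25));f=lambda p:hookT(psi,t*np.array([np.cos(p),-np.sin(p),0]))
    for b in ph:
        q,e=ik(pos,f(b),q)
        if e>.005: print('bad',b)
    print(q)
    if pos[1]==.27: print([np.round((f(b)*f(a).inv()).as_rotvec(),3).tolist() for a,b in zip(ph,ph[1:])])
```

```text
0.65 d1 [-0.39206821  0.62577072  0.26155919]
[ 0.17307054  0.24313006  2.14677492  1.04211712  0.32308168 -2.98197716]
0.65 d1 [-0.39206821  0.62577072  0.26155919]
[ 0.19567431  0.2633586   2.11524425  1.0049196   0.3156993  -2.92549915]
0.7 d1 [-0.40807849  0.616515    0.30926027]
[ 0.20498177  0.25920879  2.12177028  1.02511963  0.33831216 -2.97791949]
[[0.063, 0.046, -0.026], [0.068, 0.038, -0.026], [0.073, 0.028, -0.026], [0.076, 0.019, -0.026], [0.078, 0.009, -0.026], [0.078, -0.002, -0.026], [0.077, -0.012, -0.026], [0.075, -0.022, -0.026], [0.072, -0.031, -0.026], [0.067, -0.04, -0.026], [0.061, -0.049, -0.026], [0.054, -0.056, -0.026], [0.046, -0.063, -0.026], [0.038, -0.068, -0.026], [0.028, -0.073, -0.026], [0.019, -0.076, -0.026], [0.009, -0.078, -0.026], [-0.002, -0.078, -0.026], [-0.012, -0.077, -0.026], [-0.022, -0.075, -0.026], [-0.031, -0.072, -0.026], [-0.04, -0.067, -0.026], [-0.049, -0.061, -0.026], [-0.056, -0.054, -0.026]]
```

Emit:
{"method": "send_rows", "body": {"plan": [[[0, 0.005, 0.001], [-0.041, 0.062, 0.031], 255], [[0, 0.005, 0.001], [-0.041, 0.062, 0.031], 255], [[0, 0.005, 0.001], [-0.041, 0.062, 0.031], 255], [[0, 0.005, 0.001], [-0.041, 0.062, 0.031], 255], [[0, 0.005, 0], [-0.041, 0.062, 0.031], 255], [[0, 0.005, 0], [-0.041, 0.062, 0.031], 255], [[0.001, 0.005, 0], [-0.041, 0.062, 0.031], 255], [[0.001, 0.005, 0], [-0.041, 0.062, 0.031], 255], [[0.001, 0.005, 0], [-0.041, 0.062, 0.031], 255], [[0, 0.006, 0], [-0.041, 0.062, 0.031], 255], [[0, 0, 0], [0, 0, 0], 255], [[0, 0, 0], [0, 0, 0], 255], [[0, 0, 0], [0, 0, 0], 255]]}}

```text
time: 10.2
tool_pos: [0.4809, 0.2693, 0.1512]
tool_rot: [-3.141, -0.641, -2.442]
contact_force: [0.5, 0.4, -0.9]
opening: 0.0156
```

```bash
python3 v.py 8
```

```text
(143, 119) (175, 148) scales 4 3.076923076923077
10.35 [0.4809862  0.26939233 0.15155948] [-3.14100138 -0.64165041 -2.44203394] [ 0.45566317  0.85672227  0.98967091 -0.15496317  1.91851178 -1.82076952]
```

View pics/v8.png

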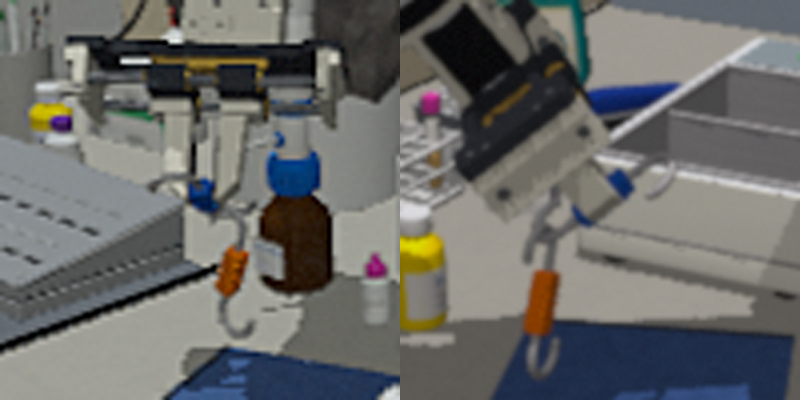

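Emit:
{"method": "send_rows", "body": {"plan": [[[0, 0, 0], [0.063, 0.046, -0.026], 255], [[0, 0, 0], [0.068, 0.038, -0.026], 255], [[0, 0, 0], [0.073, 0.028, -0.026], 255], [[0, 0, 0], [0.076, 0.019, -0.026], 255], [[0, 0, 0], [0.078, 0.009, -0.026], 255], [[0, 0, 0], [0.078, -0.002, -0.026], 255], [[0, 0, 0], [0.077, -0.012, -0.026], 255], [[0, 0, 0], [0.075, -0.022, -0.026], 255], [[0, 0, 0], [0.072, -0.031, -0.026], 255], [[0, 0, 0], [0.067, -0.04, -0.026], 255], [[0, 0, 0], [0.061, -0.049, -0.026], 255], [[0, 0, 0], [0.054, -0.056, -0.026], 255], [[0, 0, 0], [0, 0, 0], 255], [[0, 0, 0], [0, 0, 0], 255], [[0, 0, 0], [0, 0, 0], 255]]}}

```text
time: 11.85
tool_pos: [0.4812, 0.27, 0.1509]
tool_rot: [2.502, -0.003, -2.44]
contact_force: [-0.1, -0.3, -0.8]
opening: 0.0154
```

```bash
python3 v.py 9
```

```text
(143, 119) (175, 149) scales 4 3.076923076923077
12.0 [0.48101535 0.27024723 0.15041274] [ 2.50143726 -0.00339962 -2.43972623] [ 0.08101298  0.63974344  1.43326715  0.50728125  1.49117174 -2.34232099]
```

View pics/v9.png

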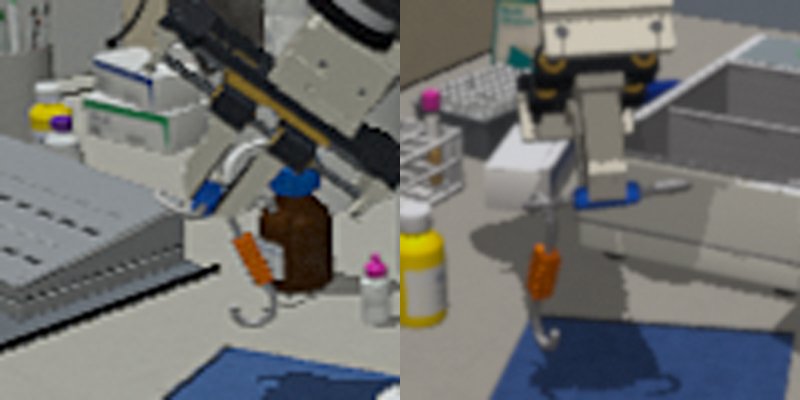

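Emit:
{"method": "send_rows", "body": {"plan": [[[0, 0, 0], [0.046, -0.063, -0.026], 255], [[0, 0, 0], [0.038, -0.068, -0.026], 255], [[0, 0, -0.002], [0.028, -0.073, -0.026], 255], [[0, 0, -0.003], [0.019, -0.076, -0.026], 255], [[0, 0, -0.003], [0.009, -0.078, -0.026], 255], [[0, 0, -0.003], [-0.002, -0.078, -0.026], 255], [[0, 0, -0.003], [-0.012, -0.077, -0.026], 255], [[0, 0, -0.003], [-0.022, -0.075, -0.026], 255], [[0, 0, -0.003], [-0.031, -0.072, -0.026], 255], [[0, 0, 0], [0, 0, 0], 255], [[0, 0, 0], [0, 0, 0], 255]]}}

```text
time: 13.1
tool_pos: [0.481, 0.2705, 0.131]
tool_rot: [2.862, 0.582, -2.527]
contact_force: [0.9, -0.1, -0.6]
opening: 0.0151
```

```bash
python3 v.py 10
```

```text
(144, 125) (175, 158) scales 4 3.076923076923077
13.25 [0.48190687 0.26986189 0.13090103] [ 2.86305478  0.58216459 -2.52747569] [ 0.06307097  0.35809783  2.03884528  1.01285313  0.64649468 -3.01178005]
```

View pics/v10.png

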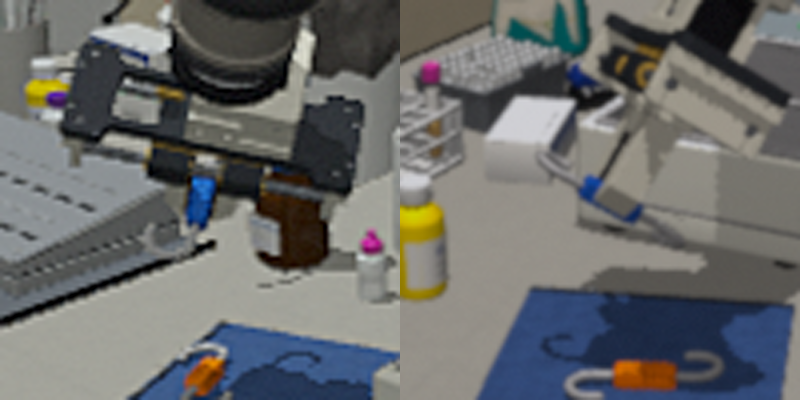

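The orange is free and lying on the mat, at about (645,375) in the right-hand panel. Next I'll level the blue hook and carry it over the tray's left half.

```bash
cat > mv.py <<'E'
from kin import *
from h import robot
def go(pos,T,n):
    o=robot.observe();A=R.from_euler('xyz',o['tool_rot']);q=o['qpos'];p0=o['tool_pos']
    d=(T*A.inv()).as_rotvec();pos=np.array(pos,float)
    print('per row',np.round((pos-p0)/n,4).tolist(),np.round(d/n,4).tolist())
    ms=0
    for k in range(1,n+1):
        q2,e=ik(p0+(pos-p0)*k/n,R.from_rotvec(d*k/n)*A,q);v=np.abs(q2-q)/.1/np.array([2.57,2.57,3.14,3.14,3.14,3.14]);ms=max(ms,v.max());q=q2
        if e>.005: print('bad',k,e)
    print('max speed frac',ms.round(2),'end q',q.round(2))
E
python3 - <<'E'
from mv import *
go([.50,0,.2],hookT(.03,[0,0,0]),12)
go([.50,0,.2],hookT(.03,[0,0,0]),14)
E
```

```text
per row [0.0015, -0.0225, 0.0058] [-0.0373, 0.0393, -0.0538]
max speed frac 0.52 end q [-0.15  0.32  1.63 -0.    1.19 -1.75]
per row [0.0013, -0.0193, 0.0049] [-0.032, 0.0337, -0.0461]
max speed frac 0.45 end q [-0.15  0.32  1.63 -0.    1.19 -1.75]
```

Emit:
{"method": "send_rows", "body": {"plan": [[[0.0015, -0.0225, 0.0058], [-0.0373, 0.0393, -0.0538], 255], [[0.0015, -0.0225, 0.0058], [-0.0373, 0.0393, -0.0538], 255], [[0.0015, -0.0225, 0.0058], [-0.0373, 0.0393, -0.0538], 255], [[0.0015, -0.0225, 0.0058], [-0.0373, 0.0393, -0.0538], 255], [[0.0015, -0.0225, 0.0058], [-0.0373, 0.0393, -0.0538], 255], [[0.0015, -0.0225, 0.0058], [-0.0373, 0.0393, -0.0538], 255], [[0.0015, -0.0225, 0.0058], [-0.0373, 0.0393, -0.0538], 255], [[0.0015, -0.0225, 0.0058], [-0.0373, 0.0393, -0.0538], 255], [[0.0015, -0.0225, 0.0058], [-0.0373, 0.0393, -0.0538], 255], [[0.0015, -0.0225, 0.0058], [-0.0373, 0.0393, -0.0538], 255], [[0.0015, -0.0225, 0.0058], [-0.0373, 0.0393, -0.0538], 255], [[0.0015, -0.0225, 0.0058], [-0.0373, 0.0393, -0.0538], 255], [[0, 0, 0], [0, 0, 0], 255], [[0, 0, 0], [0, 0, 0], 255]]}}

```text
time: 14.65
tool_pos: [0.499, -0.0002, 0.1998]
tool_rot: [3.141, -0.001, -3.113]
contact_force: [-0.1, 0.0, -0.8]
opening: 0.0155
```

```bash
python3 v.py 11
python3 - <<'E'
from h import *
S=snap('scene','s11.png');D=snap('side','d11.png')
cv2.imwrite('pics/z11.png',np.hstack([cv2.resize(S['pixels'][185:290,235:405,::-1],(510,315),interpolation=cv2.INTER_CUBIC)]))
E
```

```text
(222, 124) (229, 86) scales 4 3.076923076923077
14.8 [4.98392883e-01 3.66078136e-04 1.99855281e-01] [ 3.14140935e+00 -1.23836497e-03 -3.11162248e+00] [-1.53135736e-01  3.18617402e-01  1.63726344e+00 -4.88003887e-05
  1.18696285e+00 -1.75388382e+00]
```

View pics/vw11.png

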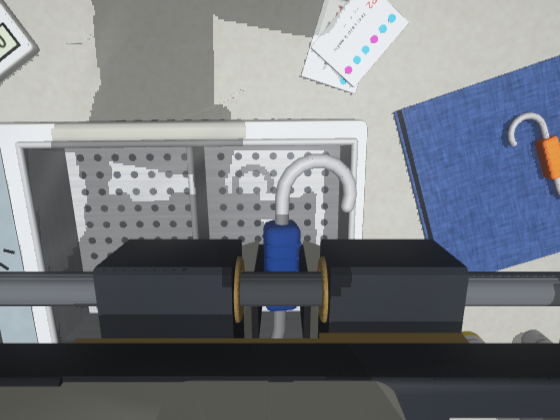

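View pics/d11.png

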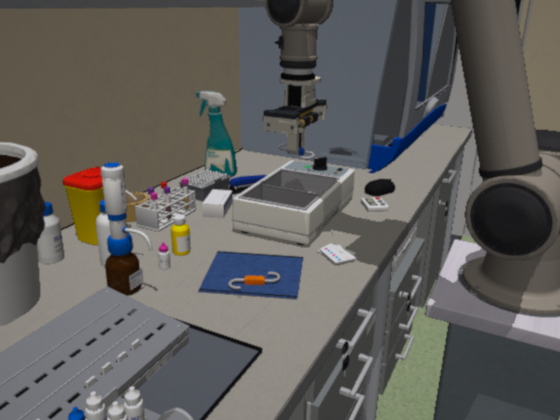

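View pics/s11.png

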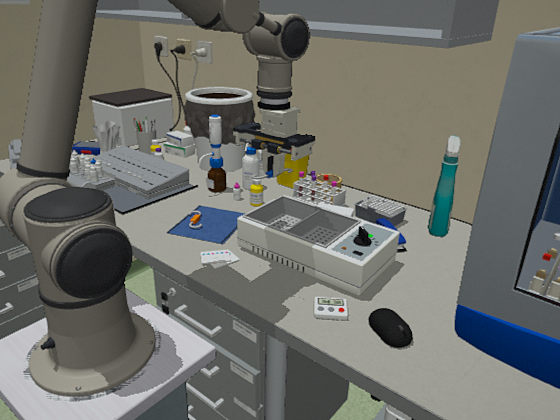

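The wrist view shows the tray rim's near/+y outer corner at (366,123), the inner corner at (356,144) and the divider top near (197,150). The orange lies flat on the mat.

Run:
```python
from h import *
W=snap('wrist')
cv2.imwrite('pics/z12.png',cv2.resize(W['pixels'][100:260,0:400,::-1],None,fx=2,fy=2,interpolation=cv2.INTER_CUBIC))
for n,p,z in [('outer corner',(366,123),.091),('outer +y lower',(360,238),.091),('inner corner',(356,144),.091),('inner -y near',(22,147),.091),('div top near',(190,147),.086),('div R near',(203,147),.086),('div low L',(190,238),.086),('div low R',(208,238),.086),('outer edge left',(2,125),.091)]: print(n,np.round(onz(W,*p,z),4))
```

```text
outer corner [0.4362 0.0597 0.091 ]
outer +y lower [0.5217 0.0626 0.091 ]
inner corner [0.4511 0.0538 0.091 ]
inner -y near [ 0.4605 -0.1854  0.091 ]
div top near [ 0.4573 -0.0662  0.086 ]
div R near [ 0.457  -0.0567  0.086 ]
div low L [ 0.5274 -0.0683  0.086 ]
div low R [ 0.5269 -0.0543  0.086 ]
outer edge left [ 0.4455 -0.1974  0.091 ]
```

View pics/z12.png

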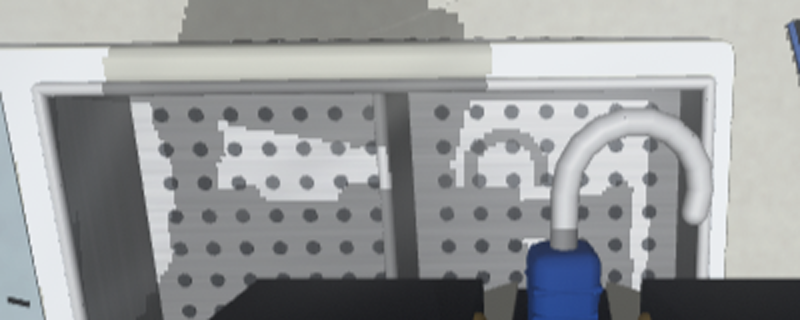

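Emit:
{"method": "send_rows", "body": {"plan": [[[0.017, -0.003, -0.01], [0, 0, 0.004], 255], [[0.016, -0.003, -0.03], [0, 0, 0.004], 255], [[0, 0, -0.03], [0, 0, 0], 255], [[0, 0, -0.03], [0, 0, 0], 255], [[0, 0, -0.025], [0, 0, 0], 255], [[0, 0, -0.015], [0, 0, 0], 255], [[0, 0, -0.01], [0, 0, 0], 255], [[0, 0, 0], [0, 0, 0], 255], [[0, 0, 0], [0, 0, 0], 255]]}}

```text
time: 15.85
tool_pos: [0.5323, -0.0061, 0.0508]
tool_rot: [-3.141, 0.0, -3.104]
contact_force: [0.8, 0.2, -0.8]
opening: 0.0153
```

```bash
python3 v.py 13
```

```text
(231, 175) (216, 143) scales 4 3.076923076923077
16.0 [ 0.53254585 -0.00623191  0.05121447] [-3.14062672e+00  1.39021667e-03 -3.10428255e+00] [-1.55238607e-01  5.59899184e-01  1.72017024e+00 -9.00014129e-04
  8.59974060e-01 -1.76275767e+00]
```

View pics/v13.png

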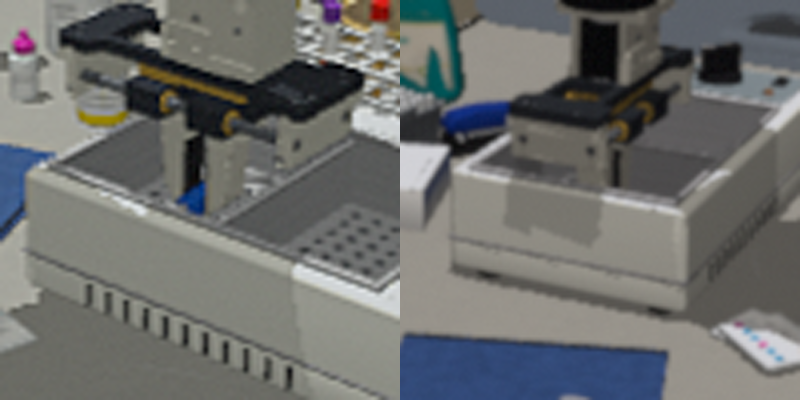

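View pics/vw13.png

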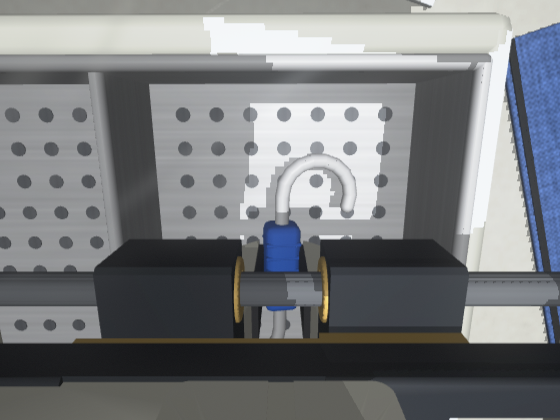

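Emit:
{"method": "send_rows", "body": {"plan": [[[0, 0, -0.004], [0, 0, 0], 255], [[0, 0, -0.003], [0, 0, 0], 255], [[0, 0, 0], [0, 0, 0], 255], [[0, 0, 0], [0, 0, 0], 255]]}}

```text
time: 16.4
tool_pos: [0.5321, -0.0062, 0.0433]
tool_rot: [-3.141, -0.0, -3.104]
contact_force: [-0.3, -0.3, 1.4]
opening: 0.0156
```

Emit:
{"method": "send_rows", "body": {"plan": [[[0, 0, -0.001], [0, 0, 0], 255], [[0, 0, 0], [0, 0, 0], 200], [[0, 0, 0], [0, 0, 0], 165], [[0, 0, 0], [0, 0, 0], 150], [[0, 0, 0.01], [0, 0, 0], 150], [[0, 0, 0.03], [0, 0, 0], 150], [[0, 0, 0.04], [0, 0, 0], 150], [[0, 0, 0.04], [0, 0, 0], 150], [[0, 0, 0.03], [0, 0, 0], 150], [[-0.03, -0.03, 0.02], [0, 0, 0], 150], [[-0.03, -0.03, 0.01], [0, 0, 0], 150], [[-0.03, -0.03, 0], [0, 0, 0], 150], [[0, 0, 0], [0, 0, 0], 150], [[0, 0, 0], [0, 0, 0], 150]]}}

```text
time: 17.8
tool_pos: [0.4417, -0.0966, 0.223]
tool_rot: [-3.141, 0.001, -3.106]
contact_force: [1.2, 0.1, -0.1]
opening: 0.0378
```

```bash
python3 v.py 14
```

```text
(239, 132) (268, 71) scales 4 3.076923076923077
17.95 [ 0.44250362 -0.09554708  0.22229044] [-3.14117259e+00 -2.58751395e-04 -3.10333449e+00] [-3.81886550e-01  2.13702511e-01  1.71700899e+00 -5.22541065e-04
  1.21094611e+00 -1.99075707e+00]
```

View pics/vw14.png

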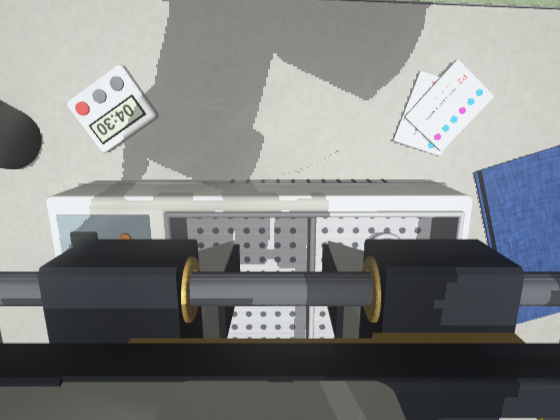

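Run:
```python
from h import *
S=snap('scene');D=snap('side')
cv2.imwrite('pics/z15.png',np.vstack([cv2.resize(S['pixels'][195:265,240:410,::-1],(800,330),interpolation=cv2.INTER_CUBIC),cv2.resize(D['pixels'][145:245,225:375,::-1][:50],(800,267),interpolation=cv2.INTER_CUBIC)]))
cv2.imwrite('pics/z16.png',cv2.resize(D['pixels'][145:305,195:365,::-1],(595,560),interpolation=cv2.INTER_CUBIC))
```

```text
(no output)
```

View pics/z15.png

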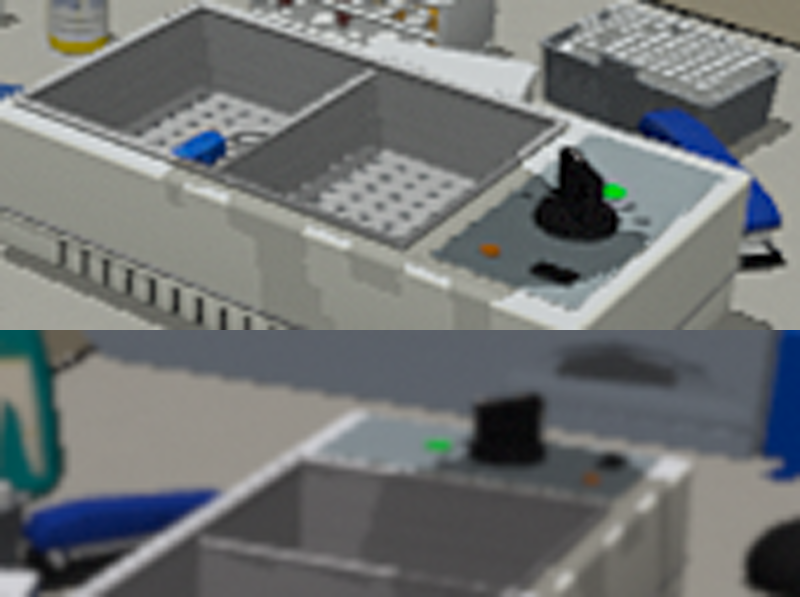

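View pics/z16.png

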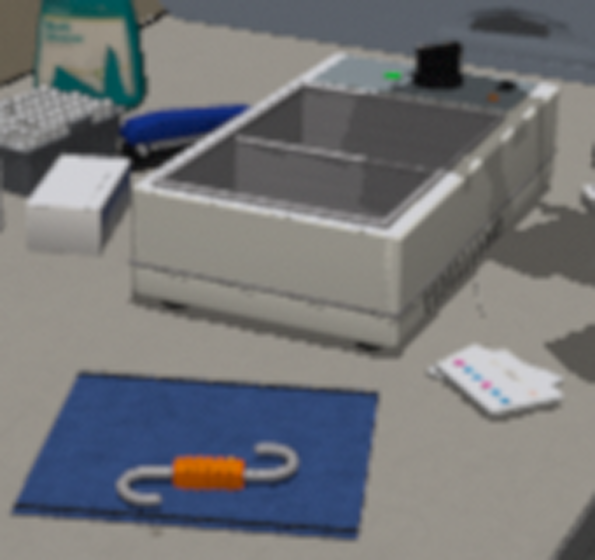

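Run:
```python
from h import *
from mv import go,hookT
S=snap('scene');D=snap('side')
s=lambda u,v:(195+u*170/595,145+v*160/560)
c=onz(D,*s(209,473),.010);a=onz(D,*s(174,474),.01);b=onz(D,*s(244,473),.01);print(c,a,b,np.arctan2(*(a-b)[[1,0]]))
print('dial',onz(S,362.6,240,.096),onz(D,320.3,168.4,.096), 'top',tri(S,(240+580*170/800,195+152*70/330),D,(225+508*150/800,145+66*50/267)))
psi=np.arctan2(*(a-b)[[1,0]])
for p in (psi,psi+np.pi,psi-np.pi): go([c[0]+.03,c[1],.16],hookT(p,[0,0,0]),14)
```

```text
[0.45927824 0.25598733 0.01      ] [0.47584456 0.26617206 0.01      ] [0.44214156 0.24673441 0.01      ] 0.5231363360244857
dial [ 0.53041621 -0.24149725  0.096     ] [ 0.52044309 -0.21740008  0.096     ] top (array([ 0.53179457, -0.23773699,  0.12326646]), np.float64(0.006657485920754475))
per row [0.0034, 0.0251, -0.0044] [0.0, -0.0001, 0.0346]
max speed frac 0.22 end q [ 0.34  0.45  1.55  0.    1.14 -1.75]
per row [0.0034, 0.0251, -0.0044] [-0.0001, -0.0001, -0.1898]
max speed frac 0.78 end q [ 0.34  0.45  1.55 -0.    1.14  1.39]
per row [0.0034, 0.0251, -0.0044] [-0.0001, -0.0001, -0.1898]
max speed frac 0.78 end q [ 0.34  0.45  1.55 -0.    1.14  1.39]
```

Emit:
{"method": "send_rows", "body": {"plan": [[[0.0, 0.03, 0], [0, 0, 0.044], 150], [[0.0, 0.03, 0], [0, 0, 0.044], 150], [[0.002, 0.032, -0.005], [0, 0, 0.044], 150], [[0.002, 0.032, -0.01], [0, 0, 0.044], 150], [[0.002, 0.032, -0.01], [0, 0, 0.044], 150], [[0.002, 0.032, -0.01], [0, 0, 0.044], 150], [[0.002, 0.032, -0.01], [0, 0, 0.044], 150], [[0.002, 0.032, -0.01], [0, 0, 0.044], 150], [[0.002, 0.032, -0.01], [0, 0, 0.044], 150], [[0.001, 0.034, -0.01], [0, 0, 0.044], 150], [[0.001, 0.033, -0.01], [0, 0, 0.044], 150], [[0, 0, 0], [0, 0, 0], 150], [[0, 0, 0], [0, 0, 0], 150]]}}

```text
time: 19.45
tool_pos: [0.4574, 0.2554, 0.1366]
tool_rot: [-3.141, -0.002, -2.618]
contact_force: [-1.0, -0.3, 0.4]
opening: 0.0379
```

```bash
python3 v.py 17;python3 - <<'E'
from h import *
W=snap('wrist')
im=cv2.cvtColor(W['pixels'],cv2.COLOR_RGB2HSV); m=cv2.inRange(im,(3,150,90),(20,255,255));m[260:]=0
n,l,s,c=cv2.connectedComponentsWithStats(m);i=1+s[1:,4].argmax();ys,xs=np.nonzero(l==i);r=cv2.minAreaRect(np.c_[xs,ys].astype(np.float32));print(s[i],r)
E
```

```text
(141, 127) (190, 154) scales 4 3.076923076923077
19.6 [0.45805899 0.25409718 0.13751994] [-3.14070945e+00 -3.48743604e-04 -2.62139811e+00] [ 3.60658668e-01  4.29724161e-01  1.65620557e+00 -1.06555958e-03
  1.05586718e+00 -1.72980750e+00]
[267 184  21  47 798] ((277.031005859375, 207.03541564941406), (18.159687042236328, 46.762855529785156), 3.8140745162963867)
```

View pics/vw17.png

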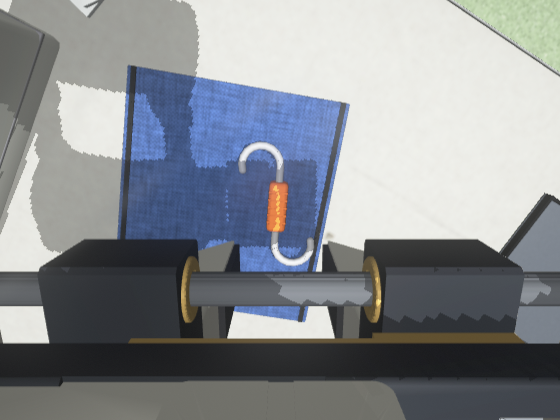

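Run:
```python
from h import *
W=snap('wrist')
a=onz(W,278.6,184,.012);b=onz(W,275.5,230,.012);print((a+b)/2,np.arctan2(*(b-a)[[1,0]]))
a=onz(W,279.5,180,.01);b=onz(W,275.5,235,.01);print((a+b)/2,np.arctan2(*(b-a)[[1,0]]))
print(robot.observe()['tool_pos'],np.array(robot.observe()['tool_rot'])[2]+2.764+.378)
```

```text
[0.46413785 0.25480097 0.012     ] 0.4526917137651735
[0.46488061 0.25560273 0.01      ] 0.4478651572654902
[0.45821773 0.25399024 0.13765185] 0.5201216150065079
```

Emit:
{"method": "send_rows", "body": {"plan": [[[0.003, 0.001, -0.03], [0, 0, -0.04], 150], [[0.002, 0, -0.04], [0, 0, -0.03], 150], [[0, 0, -0.03], [0, 0, 0], 150], [[0, 0, -0.02], [0, 0, 0], 150], [[0, 0, -0.01], [0, 0, 0], 150], [[0, 0, -0.001], [0, 0, 0], 150], [[0, 0, 0], [0, 0, 0], 150], [[0, 0, 0], [0, 0, 0], 255], [[0, 0, 0], [0, 0, 0], 255], [[0, 0, 0], [0, 0, 0], 255], [[0, 0, 0], [0, 0, 0], 255]]}}

```text
time: 20.8
tool_pos: [0.4633, 0.256, 0.0068]
tool_rot: [-3.141, 0.001, -2.69]
contact_force: [-0.5, -0.5, 4.3]
opening: 0.0146
```

Emit:
{"method": "send_rows", "body": {"plan": [[[0, 0, 0.02], [0, 0, 0], 255], [[0, 0, 0.04], [0, 0, 0], 255], [[0, 0, 0.045], [0, 0, 0], 255], [[0, -0.01, 0.045], [0, 0, 0], 255], [[0, -0.03, 0.03], [0, 0, 0], 255], [[0, -0.03, 0.01], [0, 0, 0], 255], [[0, 0, 0], [0, 0, 0], 255]]}}

```text
time: 21.5
tool_pos: [0.4636, 0.1836, 0.1983]
tool_rot: [-3.139, 0.003, -2.693]
contact_force: [-0.5, 0.6, -1.2]
opening: 0.0144
```

```bash
python3 v.py 18; python3 -c "
from mv import *
go([.533,-.115,.19],hookT(.04,[0,0,0]),11)"
```

```text
(158, 112) (205, 114) scales 4 3.076923076923077
21.65 [0.46253702 0.18610077 0.195743  ] [ 3.14158923e+00 -1.25840070e-03 -2.69084839e+00] [ 2.28861561e-01  3.22996744e-01  1.64312251e+00 -2.96307047e-04
  1.17670172e+00 -1.79256509e+00]
per row [0.0064, -0.0274, -0.0005] [0.0, -0.0001, -0.0374]
max speed frac 0.22 end q [-0.35  0.41  1.53  0.    1.21 -1.96]
```

View pics/v18.png

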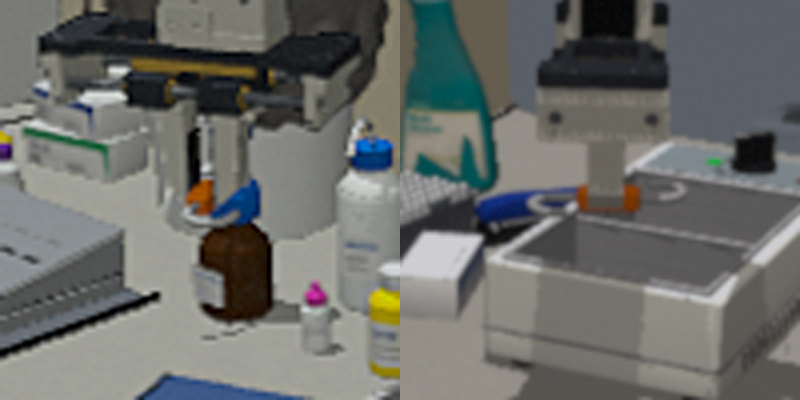

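The orange is held level. I'm moving it above the right half.

Emit:
{"method": "send_rows", "body": {"plan": [[[0.0064, -0.0274, 0], [0, 0, -0.0374], 255], [[0.0064, -0.0274, 0], [0, 0, -0.0374], 255], [[0.0064, -0.0274, 0], [0, 0, -0.0374], 255], [[0.0064, -0.0274, 0], [0, 0, -0.0374], 255], [[0.0064, -0.0274, 0], [0, 0, -0.0374], 255], [[0.0064, -0.0274, 0], [0, 0, -0.0374], 255], [[0.0064, -0.0274, 0], [0, 0, -0.0374], 255], [[0.0064, -0.0274, 0], [0, 0, -0.0374], 255], [[0.0064, -0.0274, 0], [0, 0, -0.0374], 255], [[0.0064, -0.0274, 0], [0, 0, -0.0374], 255], [[0.0064, -0.0274, 0], [0, 0, -0.0374], 255], [[0, 0, 0], [0, 0, 0], 255], [[0, 0, 0], [0, 0, 0], 255]]}}

```text
time: 22.95
tool_pos: [0.5331, -0.1148, 0.1949]
tool_rot: [3.141, -0.003, -3.101]
contact_force: [-0.1, 0.5, -1.6]
opening: 0.0147
```

```bash
python3 v.py 19
```

```text
(269, 134) (236, 75) scales 4 3.076923076923077
23.1 [ 0.53309283 -0.11411604  0.19576646] [ 3.14143529e+00 -1.53189425e-03 -3.09987300e+00] [-3.51224024e-01  4.05740130e-01  1.51596636e+00 -4.69581276e-04
  1.22136160e+00 -1.96357879e+00]
```

View pics/vw19.png

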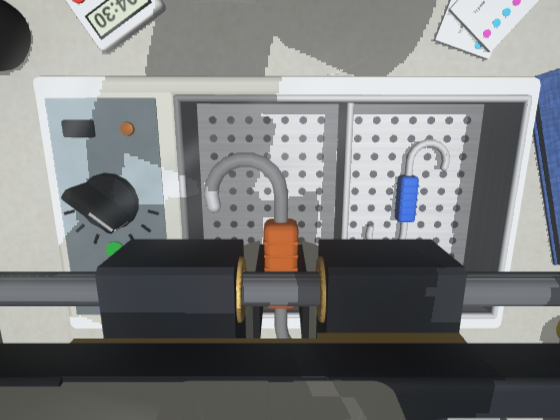

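View pics/v19.png

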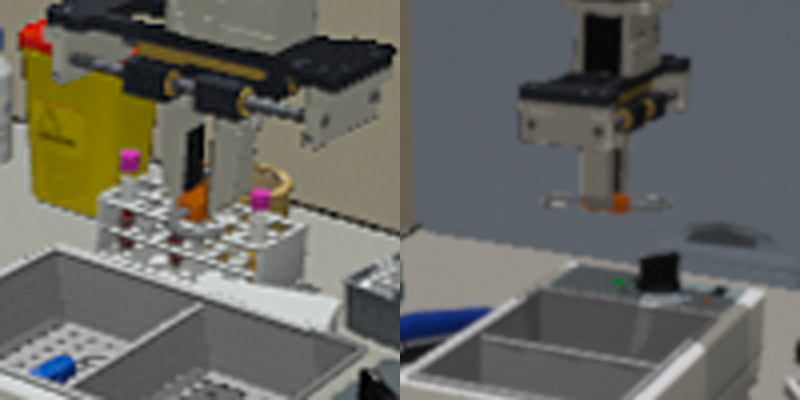

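The wrist view has everything: the dial skirt near (107,202), the green dot at (115,248), the divider top along column 347 and the blue lying flat at (407,198). I'll measure the dial and the basket from it.

Run:
```python
from h import *
W=snap('wrist')
cv2.imwrite('pics/z20.png',cv2.resize(W['pixels'][110:270,40:190,::-1],None,fx=3.7,fy=3.7,interpolation=cv2.INTER_CUBIC))
for n,p,z in [('outer NW',(36,80),.09),('outer NE',(540,78),.09),('inner near -y',(178,97),.091),('inner near +y',(530,97),.091),('inner +y low',(500,305),.091),('div near',(347.5,102),.086),('div low',(346,238),.086),('blue',(407.5,198),.047),('skirt',(107,202),.094),('green',(115,247),.09)]: print(n,np.round(onz(W,*p,z),4))
```

```text
outer NW [ 0.4512 -0.2827  0.09  ]
outer NE [0.4355 0.0586 0.09  ]
inner near -y [ 0.4582 -0.1865  0.091 ]
inner near +y [0.4481 0.0538 0.091 ]
inner +y low [0.6048 0.0629 0.091 ]
div near [ 0.4564 -0.0696  0.086 ]
div low [ 0.5562 -0.0621  0.086 ]
blue [ 0.5311 -0.0049  0.047 ]
skirt [ 0.5334 -0.2389  0.094 ]
green [ 0.5694 -0.2373  0.09  ]
```

View pics/z20.png

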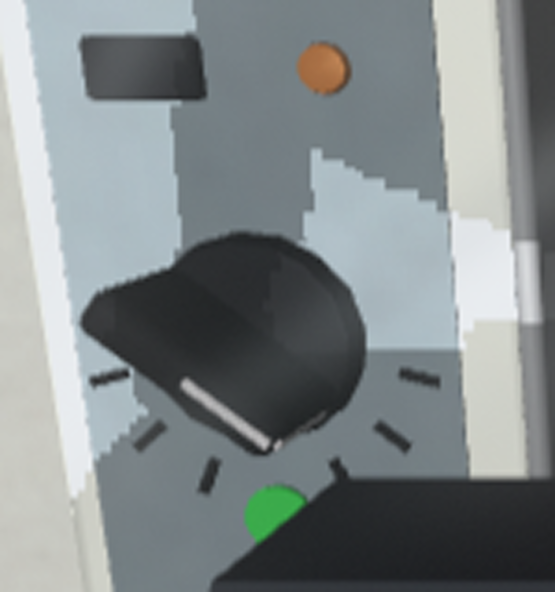

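Run:
```python
from h import *
W=snap('wrist')
f=lambda u,v,z:np.round(onz(W,40+u/3.7-.4,110+v/3.7-.4,z),4)
print('line start',f(185,383,.123),'end',f(275,446,.123),'far end',f(92,318,.123))
a=f(185,383,.123);b=f(275,446,.123);print(np.arctan2(*(b-a)[[1,0]]))
print('corner mid',(f(92,318,.123)+f(268,450,.123))/2, 'green',f(276,515,.09))
print('skirt R',f(365,350,.096),'skirt top',f(248,232,.096))
```

```text
line start [ 0.5341 -0.2372  0.123 ] end [ 0.5451 -0.2223  0.123 ] far end [ 0.5231 -0.2523  0.123 ]
0.9348544692624177
corner mid [ 0.5345  -0.23795  0.123  ] green [ 0.5711 -0.2383  0.09  ]
skirt R [ 0.5338 -0.2158  0.096 ] skirt top [ 0.5115 -0.2369  0.096 ]
```

Emit:
{"method": "send_rows", "body": {"plan": [[[0.001, -0.002, 0], [-0.065, 0, 0], 255], [[0, -0.001, -0.02], [-0.065, 0, 0], 255], [[0, 0, -0.03], [0, 0, 0], 255], [[0, 0, -0.03], [0, 0, 0], 255], [[0, 0, -0.03], [0, 0, 0], 255], [[0, 0, -0.02], [0, 0, 0], 255], [[0, 0, -0.01], [0, 0, 0], 255], [[0, 0, 0], [0, 0, 0], 255], [[0, 0, 0], [0, 0, 0], 255]]}}

```text
time: 24.1
tool_pos: [0.535, -0.1185, 0.0571]
tool_rot: [-3.011, -0.004, -3.102]
contact_force: [0.3, 0.6, -1.5]
opening: 0.0146
```

```bash
python3 v.py 21
```

```text
(268, 186) (234, 126) scales 4 3.076923076923077
24.25 [ 0.53510021 -0.11870948  0.05749747] [-3.01032285 -0.00338677 -3.10203811] [-0.2851346   0.56573816  1.69467091 -0.16743522  0.84928392 -1.78697172]
```

View pics/v21.png

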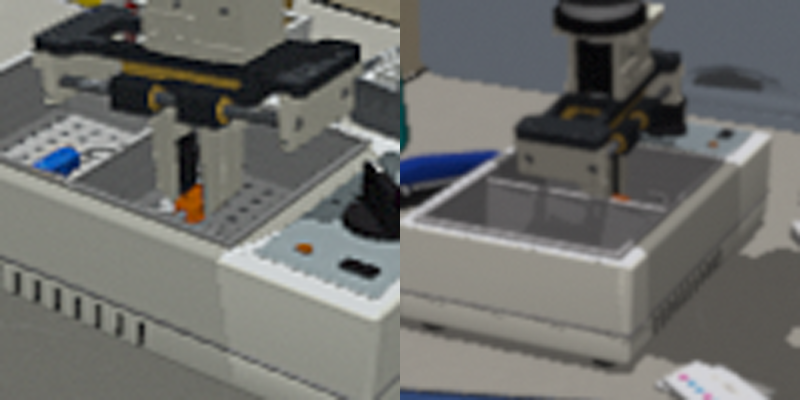

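View pics/vw21.png

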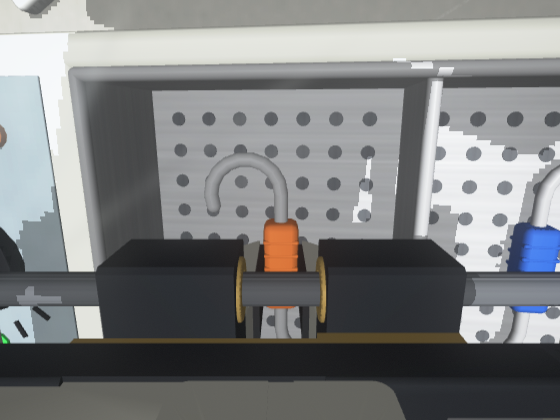

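Emit:
{"method": "send_rows", "body": {"plan": [[[0, 0, -0.006], [0, 0, 0], 255], [[0, 0, -0.005], [0, 0, 0], 255], [[0, 0, 0], [0, 0, 0], 255], [[0, 0, 0], [0, 0, 0], 210], [[0, 0, 0], [0, 0, 0], 175], [[0, 0, 0], [0, 0, 0], 160], [[0, 0, 0], [0, 0, 0], 160], [[0, 0.001, 0.01], [0, 0, 0], 160], [[0, 0.004, 0.03], [0, 0, 0], 160], [[0, 0.004, 0.04], [0, 0, 0], 160], [[0, 0, 0.04], [0.065, 0, 0], 160], [[0, 0, 0.03], [0.065, 0, 0], 160], [[0, 0, 0], [0, 0, 0], 160], [[0, 0, 0], [0, 0, 0], 160]]}}

```text
time: 25.65
tool_pos: [0.5343, -0.11, 0.1961]
tool_rot: [-3.14, 0.001, -3.103]
contact_force: [0.9, 0.2, 0.4]
opening: 0.0341
```

```bash
python3 v.py 22
```

```text
(267, 134) (235, 76) scales 4 3.076923076923077
25.8 [ 0.53346432 -0.10894765  0.19396807] [ 3.14155004e+00 -3.13104150e-03 -3.10123107e+00] [-3.41574216e-01  4.06999305e-01  1.51925787e+00 -1.20132885e-03
  1.21825703e+00 -1.95231562e+00]
```

View pics/vw22.png

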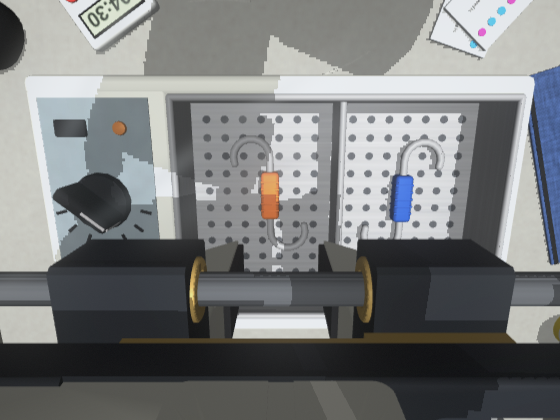

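View pics/v22.png

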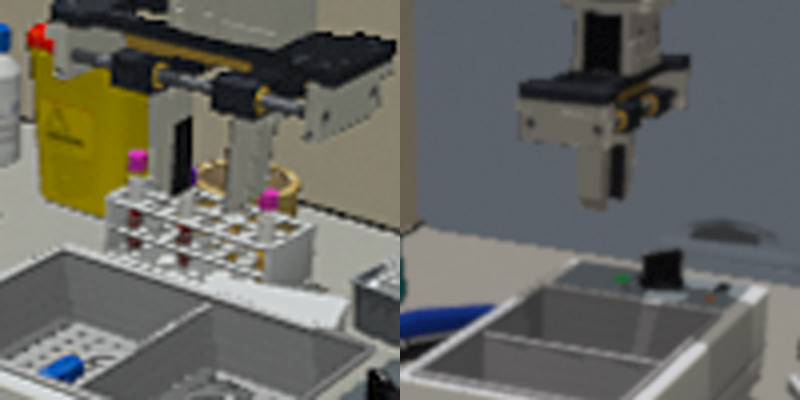

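Run:
```python
from h import *
from mv import go,hookT
S=snap('scene')
print('incubator base',onz(S,458,330,0),'near',onz(S,480,350,0),'spray',onz(S,440,235,0))
go([.5335,-.237,.17],hookT(.92-np.pi+6e-3,[0,0,0]),16)
```

```text
incubator base [ 0.49236131 -0.48956173  0.        ] near [ 0.46287373 -0.5413405   0.        ] spray [ 0.8597525  -0.30958215  0.        ]
per row [-0.0, -0.008, -0.0015] [-0.0002, -0.0001, -0.141]
max speed frac 0.41 end q [-0.55  0.5   1.44  0.    1.2   0.1 ]
```

Emit:
{"method": "send_rows", "body": {"plan": [[[0, -0.008, -0.001], [0, 0, -0.141], 160], [[0, -0.008, -0.001], [0, 0, -0.141], 160], [[0, -0.008, -0.001], [0, 0, -0.141], 160], [[0, -0.008, -0.001], [0, 0, -0.141], 160], [[0, -0.008, -0.001], [0, 0, -0.141], 160], [[0, -0.008, -0.001], [0, 0, -0.141], 160], [[0, -0.008, -0.001], [0, 0, -0.141], 160], [[0, -0.008, -0.001], [0, 0, -0.141], 160], [[0, -0.008, -0.001], [0, 0, -0.141], 160], [[0, -0.008, -0.001], [0, 0, -0.141], 160], [[0, -0.008, -0.001], [0, 0, -0.141], 160], [[0, -0.008, -0.001], [0, 0, -0.141], 160], [[0, -0.008, -0.001], [0, 0, -0.141], 160], [[0, -0.008, -0.001], [0, 0, -0.141], 160], [[0, -0.008, -0.001], [0, 0, -0.141], 160], [[0, -0.008, -0.001], [0, 0, -0.141], 160], [[0, 0, 0], [0, 0, 0], 160], [[0, 0, 0], [0, 0, 0], 160]]}}

```text
time: 27.65
tool_pos: [0.534, -0.237, 0.1784]
tool_rot: [-3.139, -0.0, 0.929]
contact_force: [-0.4, 0.0, 0.5]
opening: 0.0345
```

```bash
python3 v.py 23
```

```text
(315, 155) (254, 71) scales 4 3.076923076923077
27.8 [ 0.53425904 -0.23698483  0.17900528] [-3.14045829e+00 -4.93689895e-04  9.28224005e-01] [-5.48921408e-01  4.90327345e-01  1.42615250e+00  6.34932247e-04
  1.22619610e+00  9.34358175e-02]
```

View pics/vw23.png

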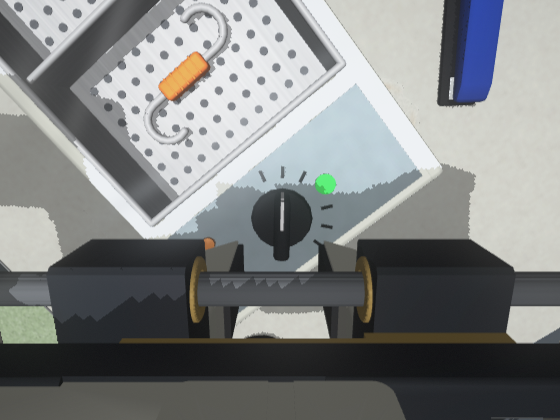

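View pics/v23.png

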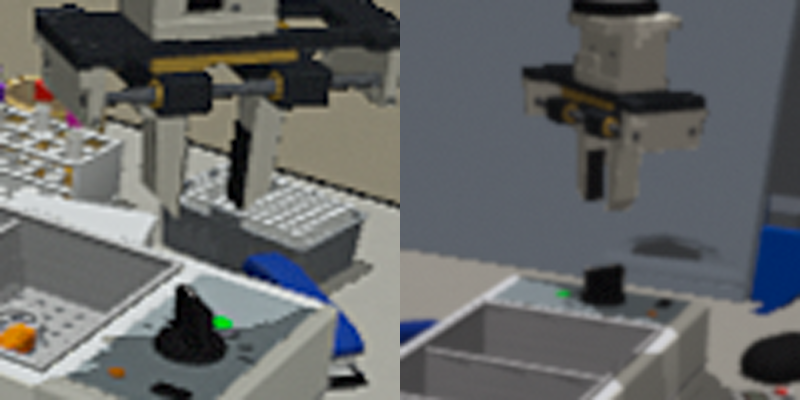

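The bar points straight up the image at (282,200), on the second tick, and the green dot is two detents clockwise. I'm descending to grip it.

Emit:
{"method": "send_rows", "body": {"plan": [[[0, 0, -0.025], [0, 0, 0], 160], [[0, 0, -0.025], [0, 0, 0], 160], [[0, 0, -0.02], [0, 0, 0], 160], [[0, 0, -0.007], [0, 0, 0], 160], [[0, 0, 0], [0, 0, 0], 160], [[0, 0, 0], [0, 0, 0], 255], [[0, 0, 0], [0, 0, 0], 255], [[0, 0, 0], [0, 0, 0], 255], [[0, 0, 0], [0, 0, 0], 255]], "newtons": 25}}

```text
time: 28.7
tool_pos: [0.5343, -0.2375, 0.1031]
tool_rot: [-3.142, -0.001, 0.925]
contact_force: [-0.5, 0.8, 2.7]
opening: 0.0096
```

```bash
python3 -c "
from h import *
o=robot.observe();print(o['tool_pos'],o['tool_rot'],o['contact_force'],o['opening'])"
```

```text
[ 0.53434342 -0.23752813  0.10306765] [-3.14156312e+00 -6.98038989e-04  9.25467275e-01] [-0.53458285  0.78331334  2.73156761] 0.009637897172386821
```

Emit:
{"method": "send_rows", "body": {"plan": [[[0, 0, 0], [0, 0, -0.08], 255], [[0, 0, 0], [0, 0, -0.1], 255], [[0, 0, 0], [0, 0, -0.1], 255], [[0, 0, 0], [0, 0, -0.1], 255], [[0, 0, 0], [0, 0, -0.1], 255], [[0, 0, 0], [0, 0, -0.1], 255], [[0, 0, 0], [0, 0, -0.1], 255], [[0, 0, 0], [0, 0, -0.1], 255], [[0, 0, 0], [0, 0, -0.1], 255], [[0, 0, 0], [0, 0, 0], 255], [[0, 0, 0], [0, 0, 0], 255], [[0, 0, 0], [0, 0, 0], 255]]}}

```text
time: 29.9
tool_pos: [0.5352, -0.2392, 0.1031]
tool_rot: [3.139, -0.003, 0.046]
contact_force: [1.1, -4.4, 0.6]
opening: 0.0098
```

Now I'll release, rise and move to where the wrist camera can see the dial.

Emit:
{"method": "send_rows", "body": {"plan": [[[0, 0, 0], [0, 0, 0], 210], [[0, 0, 0], [0, 0, 0], 170], [[0, 0, 0], [0, 0, 0], 160], [[0, 0, 0.01], [0, 0, 0], 160], [[0, 0, 0.03], [0, 0, 0], 160], [[0, 0, 0.04], [0, 0, 0], 160], [[0, 0.02, 0.04], [0, 0, 0], 160], [[0, 0.04, 0.01], [0, 0, 0], 160], [[0, 0, 0], [0, 0, 0], 160], [[0, 0, 0], [0, 0, 0], 160]]}}

```text
time: 30.9
tool_pos: [0.5344, -0.1769, 0.2331]
tool_rot: [3.141, -0.002, 0.047]
contact_force: [0.2, -0.2, -0.7]
opening: 0.0345
```

```bash
python3 v.py 24; python3 -c "
from h import *
snap('scene','s24.png');snap('side','d24.png')"
```

```text
(294, 126) (246, 56) scales 4 3.076923076923077
31.05 [ 0.53397189 -0.17815157  0.231578  ] [-3.14064191e+00  6.70943062e-04  4.49018615e-02] [-4.58456479e-01  4.08825727e-01  1.40847986e+00  5.24909981e-04
  1.32533343e+00  1.06731048e+00]
```

View pics/vw24.png

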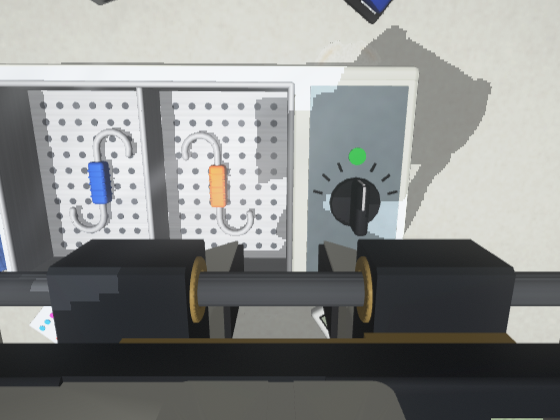

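View pics/s24.png

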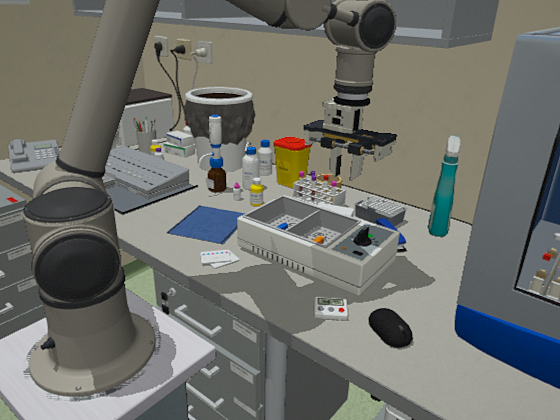

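Run:
```python
from h import *
W=snap('wrist');im=W['pixels']
cv2.imwrite('pics/z25.png',cv2.resize(im[135:245,300:420,::-1],None,fx=5,fy=5,interpolation=cv2.INTER_CUBIC))
g=im[178:225,355:375].min(axis=2); ys,xs=np.nonzero(g>120); ys+=178;xs+=355;print(len(xs),ys.min(),ys.max())
k=np.polyfit(ys,xs,1);a=onz(W,np.polyval(k,ys.max()),ys.max(),.123);b=onz(W,np.polyval(k,ys.min()),ys.min(),.123);print(a,b,'angle',np.arctan2(*(b-a)[[1,0]]))
bl=onz(W,*[99.,183],.047);og=onz(W,217.5,187,.047);print(bl,og)
```

```text
133 178 224
[ 0.52376288 -0.24390318  0.123     ] [ 0.55861979 -0.23893777  0.123     ] angle 0.14149911754235284
[ 0.53048969 -0.0059488   0.047     ] [ 0.53169863 -0.11761741  0.047     ]
```

View pics/z25.png

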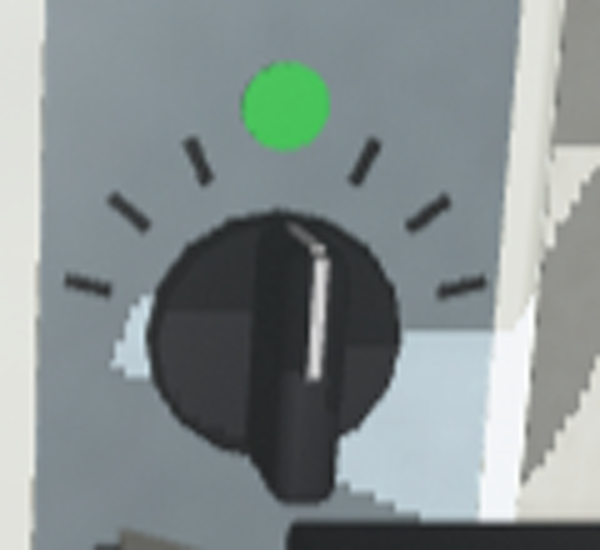

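Run:
```python
from h import *
W=snap('wrist')
f=lambda u,v,z:onz(W,300+u/5-.4,135+v/5-.4,z)
a=f(314,380,.123);b=f(322,255,.123);print(a,b,'pointer',np.arctan2(*(b-a)[[1,0]]))
g=f(287,106,.09);c=f(274,333,.096);print('green-from-skirt',g,c,np.arctan2(*(g-c)[[1,0]]))
a=f(45,0,.09);b=f(38,500,.09);print('deck edge',np.arctan2(*(a-b)[[1,0]]))
```

```text
[ 0.53400787 -0.23843559  0.123     ] [ 0.55296504 -0.23771031  0.123     ] pointer 0.0382405288371686
green-from-skirt [ 0.57119178 -0.23741559  0.09      ] [ 0.53486231 -0.23759432  0.096     ] 0.004919683932841999
deck edge 0.04959813084166959
```

```bash
python3 -c "
from h import *
print(robot.hand_in());print(robot.observe()['time'])"
```

```text
the job is handed in; nothing more can be done
None
the job is handed in; nothing more can be done
```

I unhooked the two S-hooks, laid one flat in each half of the drying tray's basket, turned the dial to the green dot and handed the job in. It took about 31 s of the 61 s allowed, and no verdict was reported.

- **Unhooking:** The first try failed. The orange hook stayed near the shank, slid down against the blue grip, and the arm reached a wrist limit. I then worked out the arm's reach from its own readings. Tilting the blue hook's +x side down first, then -y, then towards -x made the orange slide off over the tip. It fell a few centimetres onto the mat and landed flat.
- **Placing:** I lowered both hooks to the basket floor before opening the gripper, blue in the left half and orange in the right. The orange was let go tilted about 7° and a few mm up, so the gripper would clear the dial. In the last wrist picture both lie flat. Their centres are at about (0.530, -0.006) and (0.532, -0.118) m, within about 6 mm of where I measured the middles of the two floors.
- **Dial:** It started on the second tick and I turned it two detents clockwise. The pointer now stands at 0.038 rad, against a tray direction of 0.04 to 0.05 rad.
- **Bystanders and gripper:** In the last pictures nothing else on the bench looked moved; I judged that by eye. The gripper was clear of everything.
- **Disagreements:** The scene and wrist cameras put the tray about 5 to 10 mm apart. The green dot, seen from the centre of the dial's skirt, gave 0.005 rad for the tray direction instead of about 0.045. Both are within the tolerances.

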